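# Turn the tea caddy's divided insert the right way round

## Robot

A 6-joint arm with a two-finger parallel gripper is mounted at the origin on the work surface. World frame = base frame: x ahead of the robot, y to its left, z up, the work surface at z = 0. Lengths are in m, angles in rad, forces in N, time in s.
With the tool pointing down it reaches from about 0.35 to 1 m from the base axis. Payload 7.1 kg.
Tool frame: the origin (TCP) lies between the finger pads; the fingertips stand 8 mm ahead of it and the grasp point (between the pads) lies 11 mm behind it; z points along the fingers, y is the direction in which the jaws open and shut (so a half turn about z gives the same grasp; the last joint's range is limited). The gripper opens to 85 mm and grips with 20 to 120 N. Pads are 22 mm wide; open, the fingers measure 114 mm over their backs; the gripper's body (76 mm by 85 mm) begins 54 mm behind the grasp point. The pads swing forward as they close: fully open they stand 13 mm farther back than shut.
Start: joints at [1.208, 0.423, 1.63, -0, 1.089, -0.019], TCP at [0.211, 0.588, 0.239] pointing down, gripper open.
Joint ranges: [-3, 3], [-0.9, 2.11], [0.09, 2.58], [-1.31, 4.45], [0.11, 2.69], [-2.54, 2.54]. Speed limits (rad/s): [2.39, 2.39, 3.01, 3.14, 3.14, 3.14].

## Interface

Orientations are given as a unit quaternion [x, y, z, w].
In Python, from cell import robot gives the robot as it stands. The module is installed in compiled form; this text tells all that it offers.
- The arm moves only by the tool play_rows, never from a script. Its argument "deltas" is a list of rows, each a list of 7 numbers: the gripper's target within -1 to 1 (fully open at 1, half-way at 0, shut at -1), then the shift along the tool's x, y, z in mm, then the turn, a rotation vector about the tool's x, y, z in degrees. A call has exactly 5 rows; each row shifts and turns the commanded pose from where the row before left it, along the tool's axes as they then stand; what a row does not reach is not made up. A row lasts 1/10 s, in which the tool goes at most 50 mm and 8.59 degrees, less where a joint would pass 70% of its speed; a pose out of reach is approached as far as the arm can. A call is refused whole if a number of a shift passes 50 or a number of a turn 8.59, either way. A call with a gripper value outside its range is refused whole. The fingers move at their own pace and stop on an object; "force" is the grip in N (left out, the last holds). Time passes only in rows, so rows that do not move let the fingers close, or fill a call up. It gives the time, the measured TCP pose, the force and the opening at its end, in the units of the state.
- robot.get_obs(): the state, without advancing time (a new reading comes with each control period).
- robot.capture(name): name is "side" or "top"; returns a dict with "pixels" (400x640x3 uint8, blue, green, red), "camera_matrix" (3x3 intrinsics, pixels), "position" and "rotation" of the camera in the world. Camera axes: x right, y up, looking along -z (the intrinsics and any distortion apply to the point x, -y, -z); pixel columns grow to the right and rows downward; lengths in m; the calibration is good to about 2 mm. A picture is of the moment at which its call begins. There is no depth.
- robot.job_done(): hands the job in, once; it reports no verdict.
The state is a dict: "clock": time; "joint_pos": joint angles; "qvel": joint speeds; "joint_efforts": joint torques, N m; "tool_pos": TCP position; "orientation": TCP orientation; "force": force on the tool from outside, world axes, zero at the start; "moment": the same for the moment, N m; "width": opening from 0.0 (shut) to 1.0 (fully open).
Only numpy, scipy, OpenCV 4.12 (cv2) and the standard library are available. Lean on these libraries where they do the work, as an engineer would, in place of code of your own. Each camera call takes 0.05 s, during which the arm holds its last target.

## Task

The divided insert of the tea caddy was put back the wrong way round, with the open end of its tongs compartment hidden under the keeper strip. Take it out by its handle, tilting it from under the strip, turn it half round so that the cut-out end comes to the caddy's low front, tuck its other end under the strip and press it down until it lies flat and fully home. Do not force it against the caddy, and leave the other tea things where they stand.

Things in the scene. Friction and masses are not known exactly. Their poses are not given: they have to be found in the camera images.
- caddy: Open dark-wood box (the caddy), fixed on the white tray. Origin: underside, below the middle of the insert's home place; z up, +x towards its low front. Floor 8 mm thick, walls 10 mm; inside 113 mm wide (y -56.5 to +56.5) and from x = -88 mm (back wall) to +81.5 mm (front wall). Long walls and back wall 65 mm high. The insert (160 x 110 mm) has 1.5 mm play on each long side
- caddy_front (a point): Middle of the top of the caddy's low front wall: 22 mm above its underside, so 14 mm above its floor; wall from x = +81.5 to +91.5 mm. Above it the front is open: the insert's cut-out end belongs here, so that tongs can stick out
- caddy_keeper (a point): Middle of the lower front edge of the keeper strip, a wooden strip across the caddy over its back end: underside 65 mm and top 75 mm above the caddy's underside, reaching from x = -98 to -74 mm. It overhangs the back rim of the seated insert by 6 mm with 3 mm air, so the insert comes out and goes in tilted, front end up (0.18 rad suffices), its back end slid out from or in under the strip
- caddy_springs (a point): Mid-line between the two leaf springs in the long walls (x = +45 mm, 20 mm above the underside): an insert let go on them stays with its front end up (19 mm at the springs) and must be pushed down, 8 to 20 N on the middle of the handle, less farther forward, until flat on the floor; it can pivot in the grip meanwhile. A third spring in the back wall gives way from x = -80 to -87 mm with 3 to 6 N
- insert_grip (a point): Centre of the handle bar of the loose white melamine insert, on its vertical mid-line 90 mm above its underside (fully home: 98 mm above the caddy's underside). Axes are the insert's: z up, x along its long side. Bar: along x, 98 mm long, 12 mm thick, 20 mm high, top 100 mm above the underside, 26 mm finger opening below it; nothing else rises above 54 mm. About 0.36 kg
- insert_foot (a point): Centre of the insert's underside, same axes. A 160 (x) x 110 (y) x 54 mm high box, walls 4 mm: one long compartment (for tongs) on its +y side, two short ones on -y. It starts flat on the caddy's floor, one end under the keeper strip, but turned half round: its x axis opposite to the caddy's, its plain end at the low front. Turned a quarter and level it can be set down across the long walls
- insert_cutout (a point): Middle of the cut-out (30 mm wide, 24 mm deep, open at the top) in the end wall of the insert's long compartment: 78 mm along x and 28 mm along y from the insert's middle, 42 mm above its underside. It must end up at the caddy's low front
- teapot_mid (a point): Stainless teapot, body 100 mm across, 157 mm high with its knob, spout and handle reach 105 mm and 90 mm from its axis; loose on the tray; this point is on its axis, 50 mm up. Leave alone
- bowl_mid (a point): Lidded ceramic bowl, 102 mm across, 94 mm high; loose on the tray; point on its axis, 45 mm up. Leave alone
- glass_mid (a point): Upturned tea glass, 62 mm across its mouth (below), 85 mm high; loose on the tray; point at its centre. Leave alone
- tongs_mid (a point): Small steel tongs lying on the tray, 137 x 40 x 8 mm, long side along x; point at the centre. Leave alone
Mind the look-alikes: they are no part of the job. Leave any purple or red look-alike of the part that bears insert_grip alone.

How it is judged:
By the outcome, as a careful person would: the job done as asked, in the order asked, and still so for the second after the job is handed in, with the robot touching nothing.
It also fails if it takes over 54 s, if anything falls off the work surface, if the arm or the gripper's body presses on something with over 40 N, if the wrist force passes 120 N, or if a joint passes its speed limit or range.

## Working session

There is one attempt and no reset: what is moved stays moved. The work goes in short steps, Python scripts to look and compute and a tool call to move; the robot and the scene stay as the last step left them, time stands still between calls to the robot, and variables do not carry over. Pictures are saved under pics/ and viewed, and the job is handed in when it is done.

Besides the shell and the picture viewer there is one more tool, called by a JSON object that holds its "name" and its "arguments", one argument or row to a line. play_rows: Moves the arm, as the interface text tells. Its arguments: {"type":"object","properties":{"deltas":{"type":"array","items":{"type":"array","items":{"type":"number"}}},"force":{"type":"number"}},"required":["deltas"]}

```bash
mkdir -p pics
python3 - <<'E'
from cell import robot
import cv2
o=robot.get_obs();print(o)
for n in("side","top"):
    c=robot.capture(n);cv2.imwrite(f"pics/{n}0.png",c["pixels"]);print(n,c["camera_matrix"],c["position"],c["rotation"],[k for k in c])
E
```

```text
{'clock': 0.0, 'joint_pos': array([ 1.20800866e+00,  4.23838533e-01,  1.63072709e+00, -5.34008275e-06,
        1.08862052e+00, -1.89691805e-02]), 'qvel': array([-8.18865167e-04, -6.79020762e-04,  2.50379282e-04,  4.20918435e-05,
        3.66339287e-04,  4.71673240e-04]), 'joint_efforts': array([ 2.45630363e-03, -5.57366216e+01, -2.81753451e+01,  1.49928142e-04,
        7.29705134e-03, -8.85125701e-06]), 'tool_pos': array([0.21043744, 0.587911  , 0.23853256]), 'orientation': array([ 1.71062485e-01,  9.85259860e-01, -7.82722499e-04, -1.48837799e-04]), 'force': array([ 0.7358867 , -0.37393626, -0.48525145]), 'moment': array([ 0.01108921,  0.02946637, -0.04326027]), 'width': 1.0000295412455702}
side [[383.30812723   0.         313.96310522]
 [  0.         383.30812723 203.8531829 ]
 [  0.           0.           1.        ]] [ 0.1652297  -0.68192236  0.81958123] [ 0.37344946 -0.08600028 -0.1974704   0.90229978] ['pixels', 'camera_matrix', 'position', 'rotation']
top [[407.79618549   0.         317.212916  ]
 [  0.         407.79618549 204.58309327]
 [  0.           0.           1.        ]] [ 0.2611015  -0.04399306  1.33187701] [ 0.06573388 -0.0583814  -0.70264889  0.70608442] ['pixels', 'camera_matrix', 'position', 'rotation']
```

View pics/side0.png

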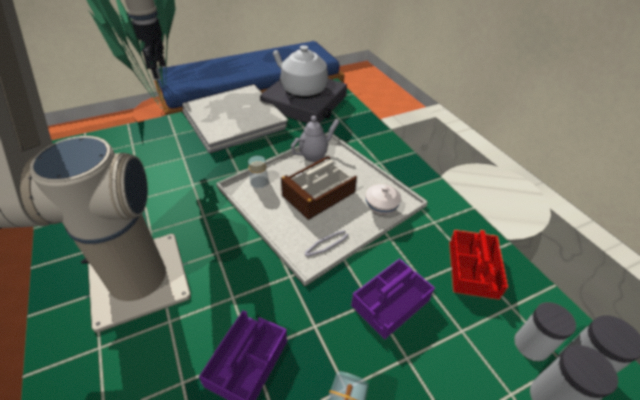

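View pics/top0.png

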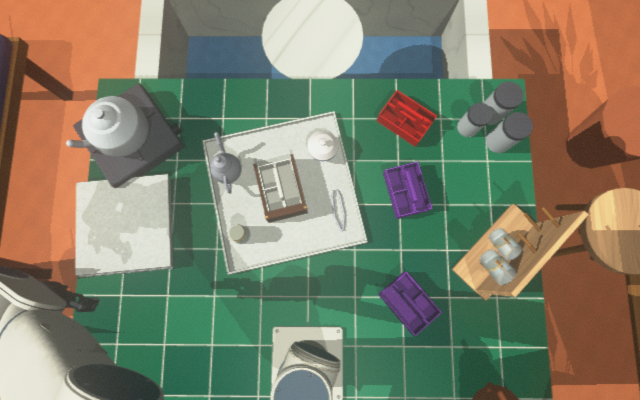

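Run:
```python
import cv2,numpy as np
a=cv2.imread("pics/top0.png")[120:240,200:360];b=cv2.imread("pics/side0.png")[110:240,250:410]
cv2.imwrite("pics/topc.png",cv2.resize(a,None,fx=5,fy=5,interpolation=cv2.INTER_CUBIC))
cv2.imwrite("pics/sidec.png",cv2.resize(b,None,fx=4.6,fy=4.6,interpolation=cv2.INTER_CUBIC))
```

```text
(no output)
```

View pics/topc.png

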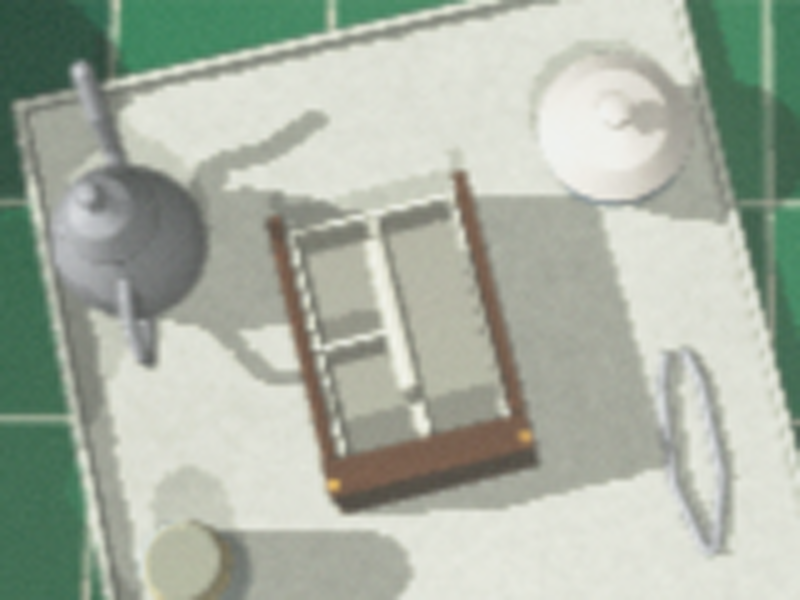

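View pics/sidec.png

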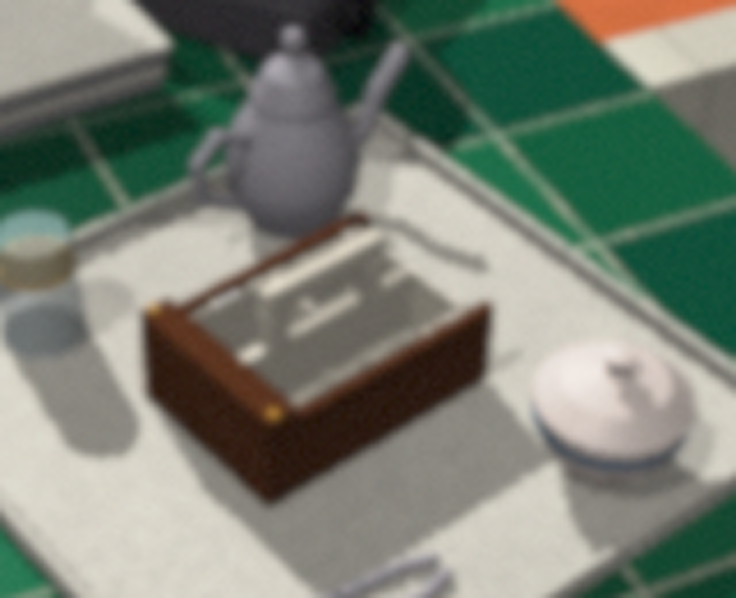

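```bash
cat > h.py <<'E'
import cv2,numpy as np
from scipy.spatial.transform import Rotation as R
CAM={"side":(383.30812723,313.96310522,203.8531829,[ 0.1652297,-0.68192236,0.81958123],[ 0.37344946,-0.08600028,-0.1974704,0.90229978]),
"top":(407.79618549,317.212916,204.58309327,[ 0.2611015,-0.04399306,1.33187701],[ 0.06573388,-0.0583814,-0.70264889,0.70608442])}
def ray(n,p):
    f,cx,cy,P,q=CAM[n];d=np.array([(p[0]-cx)/f,-(p[1]-cy)/f,-1.]);d=R.from_quat(q).apply(d);return np.array(P),d/np.linalg.norm(d)
def onz(n,p,z):
    o,d=ray(n,p);return o+d*(z-o[2])/d[2]
def tri(p,q):
    (a,d),(b,e)=ray("top",p),ray("side",q)
    s,t=np.linalg.lstsq(np.c_[d,-e],b-a,rcond=None)[0];return (a+s*d+b+t*e)/2,np.linalg.norm(a+s*d-b-t*e)
def proj(n,X):
    f,cx,cy,P,q=CAM[n];c=R.from_quat(q).inv().apply(np.array(X)-P);return np.array([cx+f*c[...,0]/-c[...,2],cy-f*c[...,1]/-c[...,2]]).T
E
python3 - <<'E'
from h import *
pts={}
for n,roi in(("top",(250,330,195,235)),("side",(275,325,165,210))):
    a=cv2.imread(f"pics/{n}0.png");x0,x1,y0,y1=roi
    h=cv2.cvtColor(a[y0:y1,x0:x1],cv2.COLOR_BGR2HSV)
    m=cv2.inRange(h,(12,120,130),(35,255,255))
    k,l,s,c=cv2.connectedComponentsWithStats(m);print(n,[(s[i,4],c[i]+[x0,y0]) for i in range(1,k)])
    
print(tri((266.6,217),(283.3,177.4)),tri((305,207.4),(309.1,199.8)))
for p in [(255,163.6),(292.2,154.6)]: print(onz("top",p,.075))
print("table check: tray corner")
for p in[(203,140.5),(367,241)]:print(onz("top",p,0.0))
# teapot etc.
for n,p,z in(("teapot",(219,160),.165),("bowl",(323,142),.10),("glass",(238,233),.09)):print(n,onz("top",p,z))
E
```

```text
top [(np.int32(3), array([304.33333333, 206.66666667])), (np.int32(4), array([266.5, 216.5]))]
side [(np.int32(2), array([283.5, 177. ])), (np.int32(5), array([308.8, 199.4]))]
(array([0.44533779, 0.12646109, 0.07886542]), np.float64(0.0031950095207626903)) (array([0.47518276, 0.00740552, 0.08092925]), np.float64(0.002075254323626366))
[0.61636709 0.16915625 0.075     ]
[0.64651802 0.05080918 0.075     ]
table check: tray corner
[0.71879131 0.36278904 0.        ]
[ 0.37761075 -0.19248933  0.        ]
teapot [0.60167326 0.26139135 0.165     ]
bowl [ 0.68037044 -0.0475985   0.1       ]
glass [0.39229643 0.2116034  0.09      ]
```

```bash
cat >> h.py <<'E'
YAW=np.deg2rad(14.1);O=np.array([.5437,.0879,.005])
def W(p): return O+R.from_euler('z',YAW).apply(np.array(p,float))
def overlay(n,img,out,roi,sc,bars):
    a=img[roi[2]:roi[3],roi[0]:roi[1]];a=cv2.resize(a,None,fx=sc,fy=sc,interpolation=cv2.INTER_CUBIC)
    for p,c in bars:
        q=(proj(n,W(p))+.5-[roi[0],roi[2]])*sc
        cv2.polylines(a,[np.int32(q)],True,c,1)
    cv2.imwrite(out,a)
def rect(x0,x1,y0,y1,z): return np.array([[x0,y0,z],[x1,y0,z],[x1,y1,z],[x0,y1,z]])/1000.
E
python3 - <<'E'
from h import *
for p in [(255,163.6),(292.2,154.6)]: print(onz("top",p,.070))
bars=[(rect(-98,-74,-66.5,66.5,75),(0,255,0)),(rect(-98,91.5,-66.5,66.5,65),(255,255,0)),(rect(-49,49,-6,6,108),(0,0,255)),(rect(-98,91.5,-66.5,66.5,0),(255,0,255))]
overlay("top",cv2.imread("pics/top0.png"),"pics/to.png",(230,330,140,240),6,bars)
overlay("side",cv2.imread("pics/side0.png"),"pics/so.png",(270,370,145,225),7,bars)
E
```

```text
[0.61778038 0.17000418 0.07      ]
[0.64805125 0.05118631 0.07      ]
```

View pics/to.png

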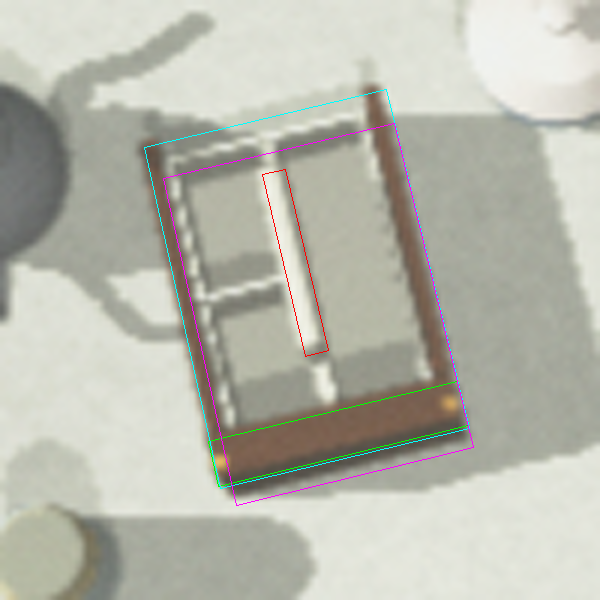

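View pics/so.png

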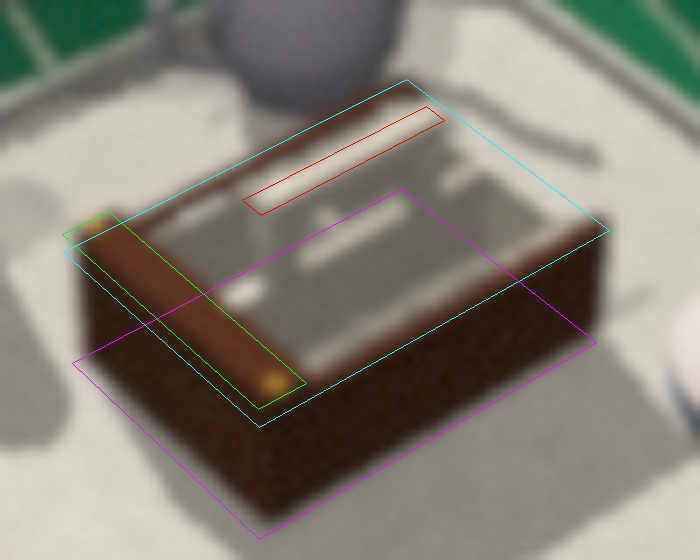

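Run:
```python
from h import *
from scipy.optimize import least_squares
T=[((-86,61.5,75),(220,462)),((-86,-61.5,75),(451,403)),((91.5,-61.5,65),(373,88)),((91.5,61.5,65),(152,144)),((-49,0,108),(312,354)),((49,0,108),(271,172))]
S=[((-86,61.5,75),(92,225)),((-86,-61.5,75),(273,382)),((-98,-66.5,0),(270,516)),((91.5,-66.5,65),(604,215)),((91.5,-66.5,0),(600,330)),((-49,0,108),(255,203)),((49,0,108),(430,108))]
T=[(p,(q[0]/6+229.5,q[1]/6+139.5),"top") for p,q in T];S=[(p,(q[0]/7+269.5,q[1]/7+144.5),"side") for p,q in S]
def f(v,sel):
    r=[]
    for p,q,n in sel:
        X=np.array(v[:3])+R.from_euler('z',v[3]).apply(np.array(p)/1000);r.append(proj(n,X)-q)
    return np.ravel(r)
for sel in (T,S,T+S):
    s=least_squares(f,[.544,.088,.005,.246],args=(sel,),loss='soft_l1');print(s.x,np.rad2deg(s.x[3]));print(f(s.x,sel).reshape(-1,2).round(1).tolist())
```

```text
[0.54391874 0.08939886 0.0065853  0.24863339] 14.245643646803327
[[0.0, -0.2], [0.0, 0.2], [0.1, 0.4], [-0.4, 0.1], [0.3, -0.3], [-0.1, -0.2]]
[ 0.54927065  0.10032425 -0.00207773  0.2676152 ] 15.333221728176957
[[0.4, -0.2], [1.1, -0.4], [-0.6, 1.7], [0.0, 0.6], [-1.2, -0.2], [-0.2, -0.3], [0.2, -0.4]]
[0.54380021 0.08932061 0.0085879  0.25809666] 14.787849358902012
[[0.2, -0.1], [0.2, -0.1], [-0.2, 0.1], [-0.7, 0.2], [0.4, -0.4], [-0.3, -0.3], [-0.1, -0.4], [0.5, -0.1], [-1.1, 2.3], [0.6, 0.8], [-0.6, 0.3], [-0.5, -0.5], [0.5, -0.6]]
```

```bash
cat >> h.py <<'E'
import json
YAW=np.deg2rad(14.5);O=np.array([.5440,.0895,.007])
def pose(yaw_y,tilt=0):
    """tool down, tool y at world angle yaw_y deg; tilt rad: front(+x caddy) up"""
    y=np.deg2rad(yaw_y);Y=np.array([np.cos(y),np.sin(y),0]);Z=np.array([0,0,-1.]);X=np.cross(Y,Z)
    M=R.from_matrix(np.c_[X,Y,Z]);ax=R.from_euler('z',YAW).apply([0,-1,0]);return R.from_rotvec(ax*tilt)*M
def plan(p0,r0,wps,g):
    """wps: list of (pos,rot,n)"""
    p=np.array(p0);r=r0;rows=[]
    for pt,rt,n in wps:
        pt=np.array(pt)
        for i in range(n):
            d=r.inv().apply((pt-p)/(n-i)).__mul__(1000).round(1)
            w=np.rad2deg((r.inv()*rt).as_rotvec()/(n-i)).round(1)
            p=p+r.apply(d)/1000;r=r*R.from_rotvec(np.deg2rad(w));rows.append([g]+(d+0.).tolist()+(w+0.).tolist())
    while len(rows)%5:rows.append([g]+[0]*6)
    for i in range(0,len(rows),5):print(json.dumps(rows[i:i+5]).replace(".0,",",").replace(".0]","]").replace("-0,","0,"))
    json.dump([p.tolist(),r.as_quat().tolist()],open("cmd.json","w"));print("end",p.round(4))
def cmd():
    p,q=json.load(open("cmd.json"));return np.array(p),R.from_quat(q)
def meas():
    from cell import robot
    o=robot.get_obs();return o["tool_pos"],R.from_quat(o["orientation"])
def rep():
    from cell import robot
    o=robot.get_obs();r=R.from_quat(o["orientation"]);M=r.as_matrix()
    print("t",round(o["clock"],2),"p",o["tool_pos"].round(4),"caddy",(R.from_euler('z',-YAW).apply(o["tool_pos"]-O)*1000).round(1),"yawy",np.rad2deg(np.arctan2(M[1,1],M[0,1])).round(2),"z",M[:,2].round(3),"F caddy",R.from_euler('z',-YAW).apply(o["force"]).round(1),"M",o["moment"].round(2),"w",round(o["width"],3),"q",o["joint_pos"].round(2))
E
python3 - <<'E'
from h import *
rep();p,r=meas()
plan(p,r,[(W([0,0,.19]),pose(104.5),15)],-0.2)
E
```

```text
t 0.1 p [0.2105 0.588  0.2386] caddy [-198.1  566.1  231.6] yawy 70.3 z [-0.001 -0.001 -1.   ] F caddy [-0.8  0.1  0.3] M [ 0.02 -0.07  0.01] w 1.002 q [ 1.21  0.42  1.63  0.    1.09 -0.02]
[[-0.2, -32.1, -23.8, 2.8, 0, 0, -2.3], [-0.2, -31.2, -25.1, 2.8, 0, 0, -2.3], [-0.2, -30.1, -26.3, 2.8, 0, 0, -2.3], [-0.2, -29, -27.5, 2.8, 0, 0, -2.3], [-0.2, -27.9, -28.6, 2.8, 0, 0, -2.3]]
[[-0.2, -26.8, -29.7, 2.8, 0, 0, -2.3], [-0.2, -25.5, -30.8, 2.8, 0, 0, -2.3], [-0.2, -24.3, -31.8, 2.8, 0, 0, -2.3], [-0.2, -23, -32.7, 2.8, 0, 0, -2.3], [-0.2, -21.7, -33.6, 2.8, 0, 0, -2.2]]
[[-0.2, -20.3, -34.4, 2.8, 0, 0, -2.3], [-0.2, -19, -35.2, 2.8, 0, 0, -2.2], [-0.2, -17.6, -35.9, 2.8, 0, 0, -2.3], [-0.2, -16.1, -36.6, 2.9, 0, 0, -2.2], [-0.2, -14.7, -37.1, 2.8, -0.1, 0, -2.3]]
end [0.544  0.0895 0.197 ]
```

{"name": "play_rows", "arguments": {
  "deltas": [
    [-0.2,-32.1,-23.8,2.8,0,0,-2.3],
    [-0.2,-31.2,-25.1,2.8,0,0,-2.3],
    [-0.2,-30.1,-26.3,2.8,0,0,-2.3],
    [-0.2,-29,-27.5,2.8,0,0,-2.3],
    [-0.2,-27.9,-28.6,2.8,0,0,-2.3]
  ],
  "force": 100
}}

```text
clock: 0.6
tool_pos: [0.3222, 0.4207, 0.225]
orientation: [0.07, 0.998, -0.0, -0.0]
force: [0.5, -0.7, 0.2]
width: 0.399
```

{"name": "play_rows", "arguments": {
  "deltas": [
    [-0.2,-26.8,-29.7,2.8,0,0,-2.3],
    [-0.2,-25.5,-30.8,2.8,0,0,-2.3],
    [-0.2,-24.3,-31.8,2.8,0,0,-2.3],
    [-0.2,-23,-32.7,2.8,0,0,-2.3],
    [-0.2,-21.7,-33.6,2.8,0,0,-2.2]
  ]
}}

```text
clock: 1.1
tool_pos: [0.4335, 0.2545, 0.2111]
orientation: [-0.029, 1.0, -0.0, -0.0]
force: [0.0, 0.6, -0.1]
width: 0.404
```

{"name": "play_rows", "arguments": {
  "deltas": [
    [-0.2,-20.3,-34.4,2.8,0,0,-2.3],
    [-0.2,-19,-35.2,2.8,0,0,-2.2],
    [-0.2,-17.6,-35.9,2.8,0,0,-2.3],
    [-0.2,-16.1,-36.6,2.9,0,0,-2.2],
    [-0.2,-14.7,-37.1,2.8,-0.1,0,-2.3]
  ]
}}

```text
clock: 1.6
tool_pos: [0.5447, 0.0885, 0.1969]
orientation: [-0.127, 0.992, 0.001, -0.0]
force: [0.4, 0.9, 0.3]
width: 0.4
```

Run:
```python
from h import *
from cell import robot
rep()
for n,roi in(("top",(220,340,130,230)),("side",(260,380,120,220))):
    c=robot.capture(n);a=c["pixels"];cv2.imwrite(f"pics/{n}1.png",a);a=a[roi[2]:roi[3],roi[0]:roi[1]];cv2.imwrite(f"pics/{n}1c.png",cv2.resize(a,None,fx=6,fy=6,interpolation=2))
p,r=meas();rep()
plan(p,r,[(W([0,0,.120]),pose(104.5),5)],-0.2)
```

```text
t 1.6 p [0.5447 0.0885 0.1969] caddy [  0.4  -1.2 189.9] yawy 104.59 z [-0.001  0.002 -1.   ] F caddy [0.6 0.8 0.3] M [ 0.04 -0.    0.02] w 0.4 q [ 0.14  0.37  1.83  0.    0.94 -1.69]
t 1.7 p [0.5463 0.0866 0.1968] caddy [  1.5  -3.4 189.8] yawy 104.34 z [ 0.     0.001 -1.   ] F caddy [0.6 0.5 0.5] M [ 0.    0.03 -0.03] w 0.401 q [ 0.14  0.37  1.82  0.    0.94 -1.69]
[[-0.2, 0.3, 0.7, 14, 0, 0, 0], [-0.2, 0.3, 0.7, 13.9, 0, 0, 0], [-0.2, 0.3, 0.6, 14, 0, 0, -0.1], [-0.2, 0.3, 0.7, 13.9, 0, 0, 0], [-0.2, 0.3, 0.6, 14, 0, 0, -0.1]]
end [0.544  0.0895 0.127 ]
```

View pics/top1c.png

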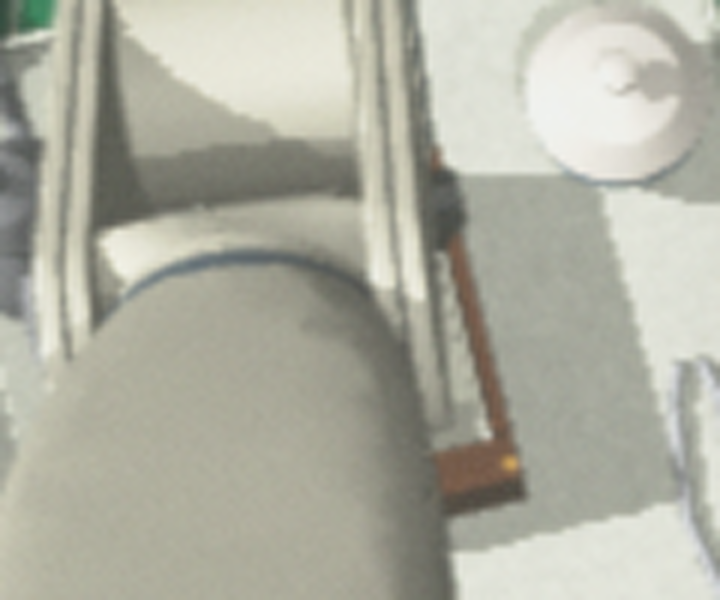

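View pics/side1c.png

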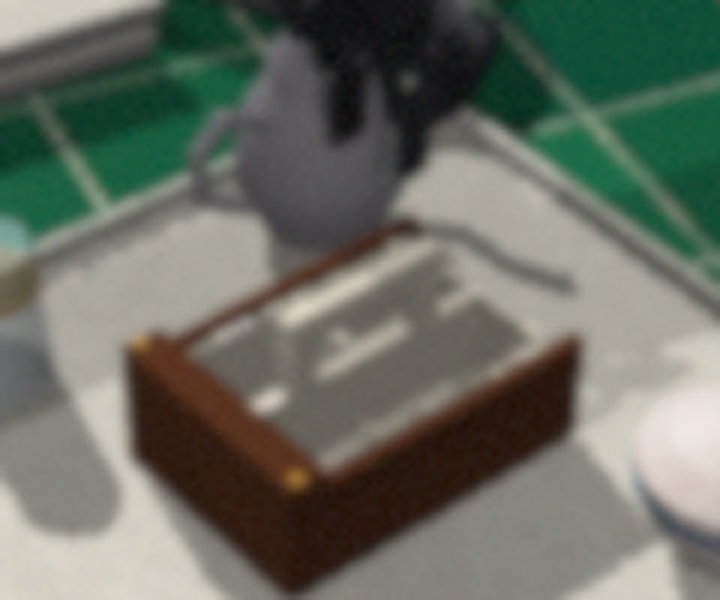

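{"name": "play_rows", "arguments": {
  "deltas": [
    [-0.2,0.3,0.7,14,0,0,0],
    [-0.2,0.3,0.7,13.9,0,0,0],
    [-0.2,0.3,0.6,14,0,0,-0.1],
    [-0.2,0.3,0.7,13.9,0,0,0],
    [-0.2,0.3,0.6,14,0,0,-0.1]
  ]
}}

```text
clock: 2.2
tool_pos: [0.5411, 0.0937, 0.1259]
orientation: [-0.129, 0.992, 0.001, -0.001]
force: [1.1, -0.6, -0.3]
width: 0.401
```

Run:
```python
from h import *
from cell import robot
rep()
for n,roi in(("top",(220,340,130,230)),("side",(260,380,120,220))):
    c=robot.capture(n);a=c["pixels"];cv2.imwrite(f"pics/{n}2.png",a);a=a[roi[2]:roi[3],roi[0]:roi[1]];cv2.imwrite(f"pics/{n}2c.png",cv2.resize(a,None,fx=6,fy=6,interpolation=2))
rep()
```

```text
t 2.2 p [0.5411 0.0937 0.1259] caddy [ -1.7   4.8 118.9] yawy 104.78 z [-0.001  0.002 -1.   ] F caddy [ 0.9 -0.9 -0.3] M [ 0.01 -0.05 -0.01] w 0.401 q [ 0.15  0.47  1.87  0.    0.8  -1.68]
t 2.3 p [0.5401 0.0933 0.1249] caddy [ -2.9   4.6 117.9] yawy 104.75 z [-0.005  0.001 -1.   ] F caddy [-0.9  0.3  0.2] M [-0.01 -0.03  0.03] w 0.402 q [ 0.15  0.48  1.87  0.    0.8  -1.68]
```

View pics/top2c.png

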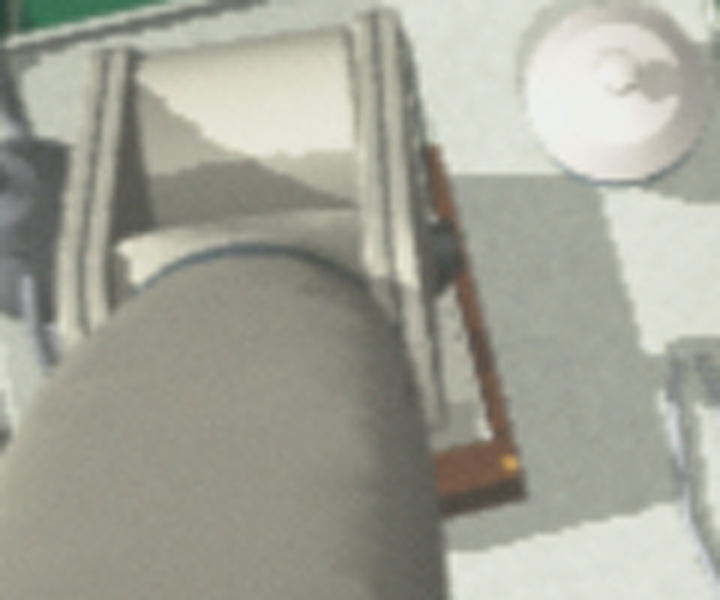

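View pics/side2c.png

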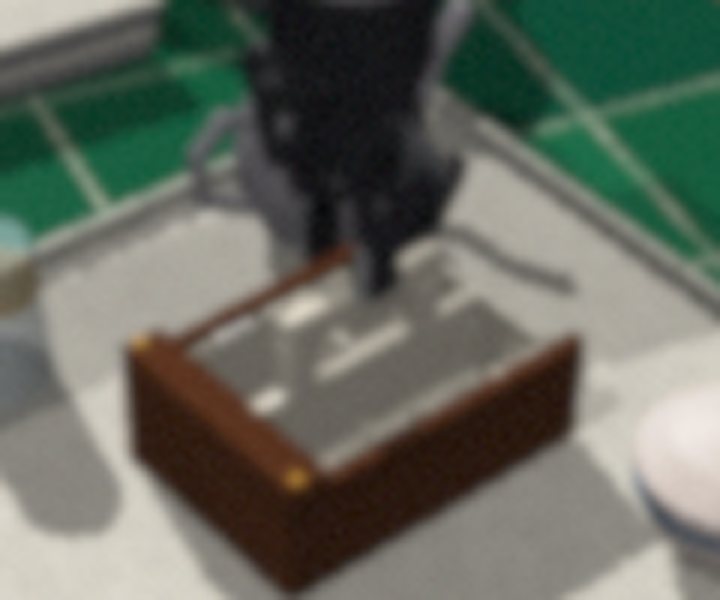

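Run:
```python
from h import *
from cell import robot
for i in range(3): rep()
```

```text
t 2.3 p [0.5401 0.0933 0.1249] caddy [ -2.9   4.6 117.9] yawy 104.75 z [-0.005  0.001 -1.   ] F caddy [-0.9  0.3  0.2] M [-0.01 -0.03  0.03] w 0.402 q [ 0.15  0.48  1.87  0.    0.8  -1.68]
t 2.3 p [0.5401 0.0933 0.1249] caddy [ -2.9   4.6 117.9] yawy 104.75 z [-0.005  0.001 -1.   ] F caddy [-0.9  0.3  0.2] M [-0.01 -0.03  0.03] w 0.402 q [ 0.15  0.48  1.87  0.    0.8  -1.68]
t 2.3 p [0.5401 0.0933 0.1249] caddy [ -2.9   4.6 117.9] yawy 104.75 z [-0.005  0.001 -1.   ] F caddy [-0.9  0.3  0.2] M [-0.01 -0.03  0.03] w 0.402 q [ 0.15  0.48  1.87  0.    0.8  -1.68]
```

{"name": "play_rows", "arguments": {
  "deltas": [
    [-0.2,0,0,0,0,0,0],
    [-0.2,0,0,0,0,0,0],
    [-0.2,0,0,0,0,0,0],
    [-0.2,0,0,0,0,0,0],
    [-0.2,0,0,0,0,0,0]
  ]
}}

```text
clock: 2.8
tool_pos: [0.5421, 0.0929, 0.1279]
orientation: [-0.128, 0.992, 0.001, 0.0]
force: [-0.2, 1.0, -0.1]
width: 0.396
```

Run:
```python
from h import *
rep()
```

```text
t 2.8 p [0.5421 0.0929 0.1279] caddy [ -1.    3.8 120.9] yawy 104.69 z [ 0.     0.002 -1.   ] F caddy [ 0.   1.1 -0.1] M [-0.01 -0.02 -0.  ] w 0.396 q [ 0.15  0.47  1.87  0.    0.8  -1.68]
```

Run:
```python
from h import *
plan(W([-.0013,.0035,.1203]),pose(104.65),[(W([0,0,.087]),pose(104.5),5)],-0.2)
```

```text
[[-0.2, -0.3, -0.7, 6.7, 0, 0, 0], [-0.2, -0.2, -0.7, 6.6, 0, 0, 0], [-0.2, -0.3, -0.7, 6.7, 0, 0, 0.1], [-0.2, -0.2, -0.7, 6.7, 0, 0, 0], [-0.2, -0.3, -0.7, 6.6, 0, 0, 0]]
end [0.544  0.0895 0.094 ]
```

{"name": "play_rows", "arguments": {
  "deltas": [
    [-0.2,-0.3,-0.7,6.7,0,0,0],
    [-0.2,-0.2,-0.7,6.6,0,0,0],
    [-0.2,-0.3,-0.7,6.7,0,0,0.1],
    [-0.2,-0.2,-0.7,6.7,0,0,0],
    [-0.2,-0.3,-0.7,6.6,0,0,0]
  ]
}}

```text
clock: 3.3
tool_pos: [0.5438, 0.0898, 0.0932]
orientation: [-0.127, 0.992, 0.001, -0.0]
force: [0.6, 0.1, -0.2]
width: 0.4
```

{"name": "play_rows", "arguments": {
  "deltas": [
    [-0.6,0,0,0,0,0,0],
    [-0.6,0,0,0,0,0,0],
    [-1,0,0,0,0,0,0],
    [-1,0,0,0,0,0,0],
    [-1,0,0,0,0,0,0]
  ],
  "force": 20
}}

```text
clock: 3.8
tool_pos: [0.544, 0.0902, 0.0941]
orientation: [-0.127, 0.992, 0.001, -0.0]
force: [1.0, 4.4, -3.0]
width: 0.132
```

Run:
```python
from h import *
from cell import robot
rep()
for n,roi in(("side",(260,380,120,220)),):
    c=robot.capture(n);a=c["pixels"];cv2.imwrite(f"pics/{n}3.png",a);a=a[roi[2]:roi[3],roi[0]:roi[1]];cv2.imwrite(f"pics/{n}3c.png",cv2.resize(a,None,fx=6,fy=6,interpolation=2))
rep()
```

```text
t 3.8 p [0.544  0.0902 0.0941] caddy [ 0.1  0.7 87.1] yawy 104.61 z [-0.     0.002 -1.   ] F caddy [ 2.  4. -3.] M [ 0.53 -0.06  0.02] w 0.132 q [ 0.14  0.53  1.88  0.    0.73 -1.69]
t 3.85 p [0.544  0.0902 0.0941] caddy [ 0.2  0.7 87.1] yawy 104.6 z [-0.     0.002 -1.   ] F caddy [ 1.1  3.1 -4.8] M [ 0.56 -0.07 -0.02] w 0.136 q [ 0.14  0.53  1.88  0.    0.73 -1.69]
```

View pics/side3c.png

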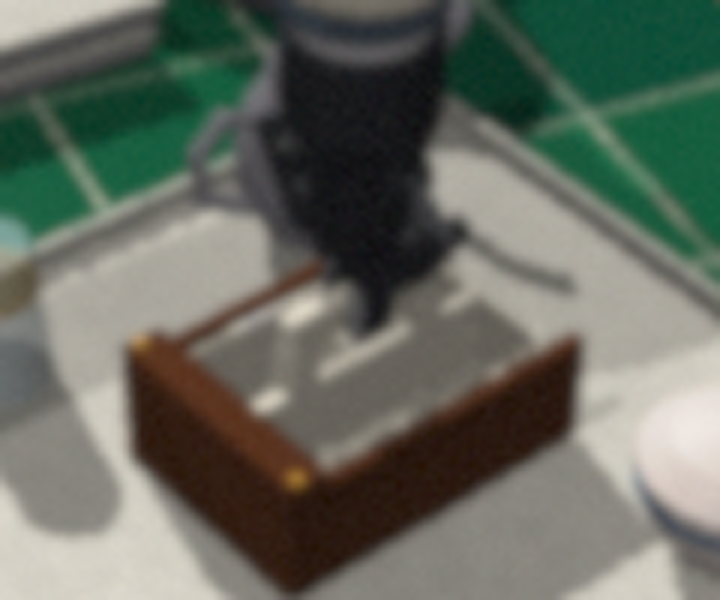

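```bash
cat >> h.py <<'E'
def ins(th,s,h,yaw_y=104.5,dx=0,dy=0):
    c,n=np.cos(th),np.sin(th);x=80-dx;z=79
    return (W([(-80+s+x*c-z*n)/1000,dy/1000,(8+h+x*n+z*c)/1000]),pose(yaw_y,th))
E
python3 - <<'E'
from h import *
p,r=cmd()
plan(p,r,[(W([0,.0015,.087]),pose(104.5),5),(*ins(.1,.5,.5,dy=1.5),10)],-1)
E
```

```text
[[-1, 0, 0.3, 0, 0, 0, 0], [-1, 0, 0.3, 0, 0, 0, 0], [-1, 0, 0.3, 0, 0, 0, 0], [-1, 0, 0.3, 0, 0, 0, 0], [-1, 0, 0.3, 0, 0, 0, 0]]
[[-1, 0.8, 0, -0.8, 0, -0.6, 0], [-1, 0.8, 0, -0.8, 0, -0.6, 0], [-1, 0.8, 0, -0.8, 0, -0.6, 0], [-1, 0.7, 0, -0.8, 0, -0.6, 0], [-1, 0.7, 0, -0.9, 0, -0.6, 0]]
[[-1, 0.7, 0, -0.9, 0, -0.5, 0], [-1, 0.7, 0, -0.8, 0, -0.6, 0], [-1, 0.7, 0, -0.9, 0, -0.5, 0], [-1, 0.8, 0, -0.9, 0, -0.6, 0], [-1, 0.7, 0, -0.8, 0, -0.5, 0]]
end [0.5361 0.089  0.1021]
```

{"name": "play_rows", "arguments": {
  "deltas": [
    [-1,0,0.3,0,0,0,0],
    [-1,0,0.3,0,0,0,0],
    [-1,0,0.3,0,0,0,0],
    [-1,0,0.3,0,0,0,0],
    [-1,0,0.3,0,0,0,0]
  ],
  "force": 110
}}

```text
clock: 4.35
tool_pos: [0.5437, 0.0911, 0.0942]
orientation: [-0.127, 0.992, 0.001, 0.0]
force: [-0.2, -1.7, -1.2]
width: 0.12
```

{"name": "play_rows", "arguments": {
  "deltas": [
    [-1,0.8,0,-0.8,0,-0.6,0],
    [-1,0.8,0,-0.8,0,-0.6,0],
    [-1,0.8,0,-0.8,0,-0.6,0],
    [-1,0.7,0,-0.8,0,-0.6,0],
    [-1,0.7,0,-0.9,0,-0.6,0]
  ]
}}

```text
clock: 4.85
tool_pos: [0.5395, 0.0902, 0.0979]
orientation: [-0.127, 0.992, 0.004, 0.026]
force: [4.7, -0.8, -12.2]
width: 0.123
```

Run:
```python
from h import *
rep()
```

```text
t 4.85 p [0.5395 0.0902 0.0979] caddy [-4.2  1.8 90.9] yawy 104.61 z [ 0.05   0.015 -0.999] F caddy [  4.3  -1.9 -12.2] M [-0.49 -0.49  0.05] w 0.123 q [ 0.14  0.5   1.92  0.01  0.67 -1.7 ]
```

{"name": "play_rows", "arguments": {
  "deltas": [
    [-1,0.7,0,-0.9,0,-0.5,0],
    [-1,0.7,0,-0.8,0,-0.6,0],
    [-1,0.7,0,-0.9,0,-0.5,0],
    [-1,0.8,0,-0.9,0,-0.6,0],
    [-1,0.7,0,-0.8,0,-0.5,0]
  ]
}}

```text
clock: 5.35
tool_pos: [0.5358, 0.0894, 0.1022]
orientation: [-0.127, 0.991, 0.007, 0.049]
force: [1.7, -1.5, -7.5]
width: 0.121
```

```bash
cat > snap.py <<'E'
from h import *
from cell import robot
import sys
k=sys.argv[1]
for n,roi in(("top",(220,340,130,230)),("side",(260,380,90,220))):
    if n not in sys.argv[2:]: continue
    c=robot.capture(n);a=c["pixels"];cv2.imwrite(f"pics/{n}{k}.png",a);a=a[roi[2]:roi[3],roi[0]:roi[1]];cv2.imwrite(f"pics/{n}{k}c.png",cv2.resize(a,None,fx=4.6,fy=4.6,interpolation=2))
rep()
E
python3 snap.py 4 side
python3 - <<'E'
from h import *
p,r=cmd()
plan(p,r,[(*ins(.18,8,1.5,dy=1.5),8),(*ins(.19,20,4,dy=1.5),7),(*ins(.19,20,30,dy=1.5),5)],-1)
E
```

```text
t 5.4 p [0.5357 0.0894 0.1025] caddy [-8.   2.  95.5] yawy 104.6 z [ 0.097  0.027 -0.995] F caddy [ 2.4 -1.2 -7.6] M [-0.32 -0.35 -0.05] w 0.118 q [ 0.14  0.48  1.96  0.02  0.61 -1.71]
[[-1, -0.1, 0, -0.8, 0, -0.6, 0], [-1, -0.1, 0, -0.8, 0, -0.6, 0], [-1, -0.1, 0, -0.8, 0, -0.6, 0], [-1, -0.2, 0, -0.8, 0, -0.6, 0], [-1, -0.2, 0, -0.8, 0, -0.6, 0]]
[[-1, -0.2, 0, -0.8, 0, -0.5, 0], [-1, -0.2, 0, -0.8, 0, -0.6, 0], [-1, -0.1, 0, -0.8, 0, -0.5, 0], [-1, -1.6, 0, -0.2, 0, -0.1, 0], [-1, -1.6, 0, -0.1, 0, -0.1, 0]]
[[-1, -1.7, 0, -0.2, 0, -0.1, 0], [-1, -1.6, 0, -0.1, 0, -0.1, 0], [-1, -1.7, 0, -0.1, 0, -0.1, 0], [-1, -1.6, 0, -0.2, 0, 0, 0], [-1, -1.7, 0, -0.1, 0, -0.1, 0]]
[[-1, -1, 0, -5.1, 0, 0, 0], [-1, -1, 0, -5.1, 0, 0, 0], [-1, -1, 0, -5.1, 0, 0, 0], [-1, -0.9, 0, -5.1, 0, 0, 0], [-1, -1, 0, -5.2, 0, 0, 0]]
end [0.5471 0.0919 0.1377]
```

View pics/side4c.png

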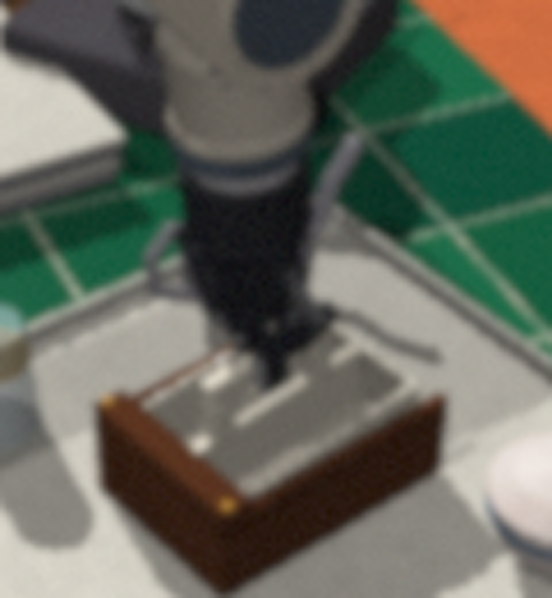

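The side view shows the front rim (about 405,380) raised above its earlier line, with the back rim still under the strip, so I continue the tilt.

{"name": "play_rows", "arguments": {
  "deltas": [
    [-1,-0.1,0,-0.8,0,-0.6,0],
    [-1,-0.1,0,-0.8,0,-0.6,0],
    [-1,-0.1,0,-0.8,0,-0.6,0],
    [-1,-0.2,0,-0.8,0,-0.6,0],
    [-1,-0.2,0,-0.8,0,-0.6,0]
  ]
}}

```text
clock: 5.9
tool_pos: [0.5361, 0.0894, 0.1065]
orientation: [-0.127, 0.989, 0.011, 0.075]
force: [0.3, -1.6, -4.1]
width: 0.117
```

{"name": "play_rows", "arguments": {
  "deltas": [
    [-1,-0.2,0,-0.8,0,-0.5,0],
    [-1,-0.2,0,-0.8,0,-0.6,0],
    [-1,-0.1,0,-0.8,0,-0.5,0],
    [-1,-1.6,0,-0.2,0,-0.1,0],
    [-1,-1.6,0,-0.1,0,-0.1,0]
  ]
}}

```text
clock: 6.4
tool_pos: [0.5394, 0.0904, 0.1096]
orientation: [-0.126, 0.988, 0.013, 0.091]
force: [0.3, -0.5, -4.0]
width: 0.116
```

{"name": "play_rows", "arguments": {
  "deltas": [
    [-1,-1.7,0,-0.2,0,-0.1,0],
    [-1,-1.6,0,-0.1,0,-0.1,0],
    [-1,-1.7,0,-0.1,0,-0.1,0],
    [-1,-1.6,0,-0.2,0,0,0],
    [-1,-1.7,0,-0.1,0,-0.1,0]
  ]
}}

```text
clock: 6.9
tool_pos: [0.5473, 0.0924, 0.1118]
orientation: [-0.126, 0.987, 0.013, 0.094]
force: [0.8, 0.4, -4.1]
width: 0.121
```

```bash
python3 snap.py 5 side
```

```text
t 6.95 p [0.5477 0.0924 0.1119] caddy [  4.3   1.9 104.9] yawy 104.6 z [ 0.183  0.049 -0.982] F caddy [ 0.2 -0.1 -3.9] M [-0.09  0.21 -0.01] w 0.117 q [ 0.13  0.45  1.99  0.05  0.52 -1.73]
```

View pics/side5c.png

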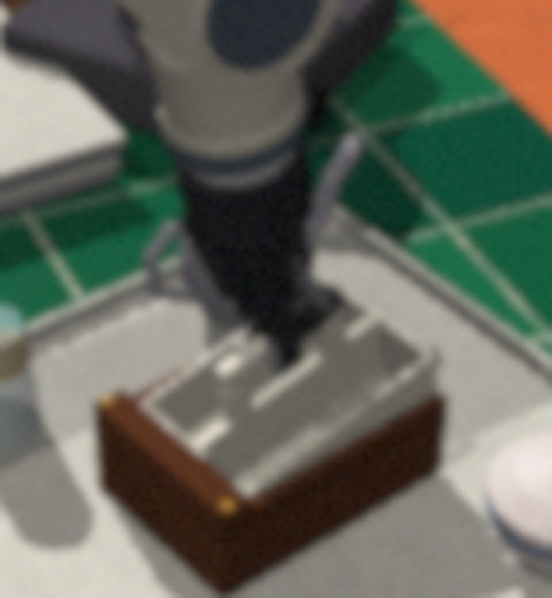

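{"name": "play_rows", "arguments": {
  "deltas": [
    [-1,-1,0,-5.1,0,0,0],
    [-1,-1,0,-5.1,0,0,0],
    [-1,-1,0,-5.1,0,0,0],
    [-1,-0.9,0,-5.1,0,0,0],
    [-1,-1,0,-5.2,0,0,0]
  ]
}}

```text
clock: 7.45
tool_pos: [0.5472, 0.0923, 0.1385]
orientation: [-0.126, 0.987, 0.013, 0.094]
force: [0.5, -0.5, -4.2]
width: 0.118
```

```bash
python3 snap.py 6 side
python3 - <<'E'
from h import *
p,r=cmd()
plan(p,r,[(W([.0,-.02,.28]),pose(104.5),10)],-1)
E
```

```text
t 7.5 p [0.5477 0.0923 0.1393] caddy [  4.3   1.8 132.3] yawy 104.6 z [ 0.184  0.05  -0.982] F caddy [ 0.4  0.4 -2.9] M [-0.09  0.22  0.03] w 0.117 q [ 0.13  0.4   1.98  0.05  0.57 -1.73]
[[-1, -2.5, -2.2, -14.7, 0, 1.1, 0], [-1, -2.2, -2.1, -14.8, 0, 1.1, 0], [-1, -1.9, -2.2, -14.8, 0, 1.1, 0], [-1, -1.6, -2.1, -14.8, 0, 1.1, 0], [-1, -1.3, -2.2, -14.9, 0, 1.1, 0]]
[[-1, -1, -2.1, -14.9, 0, 1.1, 0], [-1, -0.8, -2.2, -14.9, 0, 1.1, 0], [-1, -0.5, -2.1, -14.9, 0, 1.1, 0], [-1, -0.2, -2.2, -15, 0, 1, 0], [-1, 0.2, -2.1, -14.9, 0, 1.1, 0]]
end [0.549  0.0701 0.287 ]
```

View pics/side6c.png

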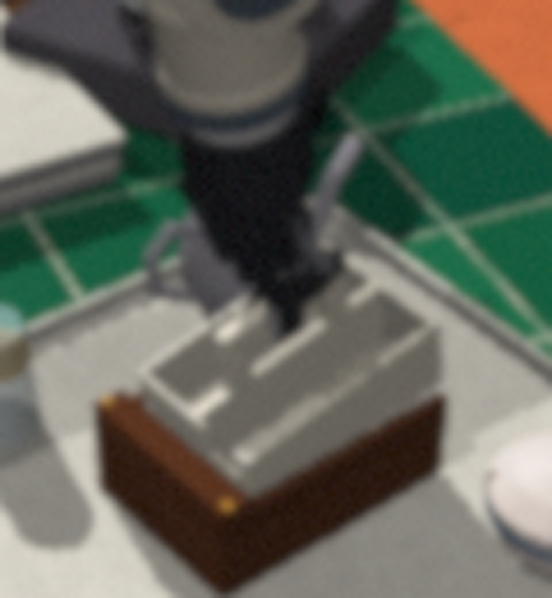

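Run:
```python
from h import *
p,r=ins(.19,20,30,dy=1.5)
p0,r0=cmd();plan(p0+[0,0,-0.0],r0,[(W([.0055,.0015,.185]),r,5),(W([.0,-.02,.28]),pose(104.5),10)],-1)
```

```text
[[-1, -1.1, 4.3, 19, 0, -2.2, 0], [-1, -0.4, 4.3, 19, 0, -2.2, 0], [-1, 0.4, 4.3, 19, 0, -2.2, 0], [-1, 1.1, 4.3, 19, 0, -2.1, 0], [-1, 1.7, 4.3, 19, 0, -2.2, 0]]
[[-1, -1.3, -2.2, -9.4, 0, 1.1, 0], [-1, -1.1, -2.1, -9.5, 0, 1.1, 0], [-1, -0.9, -2.2, -9.5, 0, 1.1, 0], [-1, -0.7, -2.1, -9.5, 0, 1.1, 0], [-1, -0.5, -2.2, -9.5, 0, 1.1, 0]]
[[-1, -0.3, -2.1, -9.5, 0, 1.1, 0], [-1, -0.2, -2.2, -9.5, 0, 1.1, 0], [-1, 0, -2.1, -9.5, 0, 1.1, 0], [-1, 0.2, -2.2, -9.5, 0, 1, 0], [-1, 0.4, -2.1, -9.5, 0, 1.1, 0]]
end [0.549  0.0701 0.287 ]
```

Run:
```python
from h import *
p,r=ins(.19,20,30,dy=1.5)
plan(p,r,[(p+[0,0,.055],r,5),(W([.0,-.02,.28]),pose(104.5),10)],-1)
```

```text
[[-1, -2.1, 0, -10.8, 0, 0, 0], [-1, -2.1, 0, -10.8, 0, 0, 0], [-1, -2.1, 0, -10.8, 0, 0, 0], [-1, -2, 0, -10.8, 0, 0, 0], [-1, -2.1, 0, -10.8, 0, 0, 0]]
[[-1, -1.4, -2.1, -9.3, 0, 1.1, 0], [-1, -1.2, -2.2, -9.4, 0, 1.1, 0], [-1, -1.1, -2.1, -9.4, 0, 1.1, 0], [-1, -0.9, -2.2, -9.4, 0, 1.1, 0], [-1, -0.7, -2.1, -9.4, 0, 1.1, 0]]
[[-1, -0.5, -2.2, -9.4, 0, 1.1, 0], [-1, -0.3, -2.1, -9.4, 0, 1.1, 0], [-1, -0.2, -2.2, -9.5, 0, 1.1, 0], [-1, 0, -2.1, -9.4, 0, 1, 0], [-1, 0.2, -2.2, -9.5, 0, 1.1, 0]]
end [0.549  0.0701 0.287 ]
```

{"name": "play_rows", "arguments": {
  "deltas": [
    [-1,-2.1,0,-10.8,0,0,0],
    [-1,-2.1,0,-10.8,0,0,0],
    [-1,-2.1,0,-10.8,0,0,0],
    [-1,-2,0,-10.8,0,0,0],
    [-1,-2.1,0,-10.8,0,0,0]
  ]
}}

```text
clock: 8.0
tool_pos: [0.5472, 0.0922, 0.1941]
orientation: [-0.126, 0.987, 0.013, 0.094]
force: [-0.0, -0.1, -4.5]
width: 0.123
```

{"name": "play_rows", "arguments": {
  "deltas": [
    [-1,-1.4,-2.1,-9.3,0,1.1,0],
    [-1,-1.2,-2.2,-9.4,0,1.1,0],
    [-1,-1.1,-2.1,-9.4,0,1.1,0],
    [-1,-0.9,-2.2,-9.4,0,1.1,0],
    [-1,-0.7,-2.1,-9.4,0,1.1,0]
  ]
}}

```text
clock: 8.5
tool_pos: [0.548, 0.0812, 0.2411]
orientation: [-0.127, 0.991, 0.007, 0.046]
force: [-0.5, -0.2, -3.2]
width: 0.118
```

{"name": "play_rows", "arguments": {
  "deltas": [
    [-1,-0.5,-2.2,-9.4,0,1.1,0],
    [-1,-0.3,-2.1,-9.4,0,1.1,0],
    [-1,-0.2,-2.2,-9.5,0,1.1,0],
    [-1,0,-2.1,-9.4,0,1,0],
    [-1,0.2,-2.2,-9.5,0,1.1,0]
  ]
}}

```text
clock: 9.0
tool_pos: [0.5489, 0.0702, 0.2882]
orientation: [-0.127, 0.992, 0.001, -0.0]
force: [-0.3, -0.1, -3.9]
width: 0.123
```

```bash
python3 snap.py 7 side
```

```text
t 9.05 p [0.5502 0.0701 0.2898] caddy [  1.1 -20.4 282.8] yawy 104.6 z [ 0.001  0.001 -1.   ] F caddy [ 2.1 -1.1 -2.7] M [ 0.06 -0.11  0.02] w 0.117 q [ 0.1   0.26  1.74  0.    1.14 -1.72]
```

View pics/side7.png

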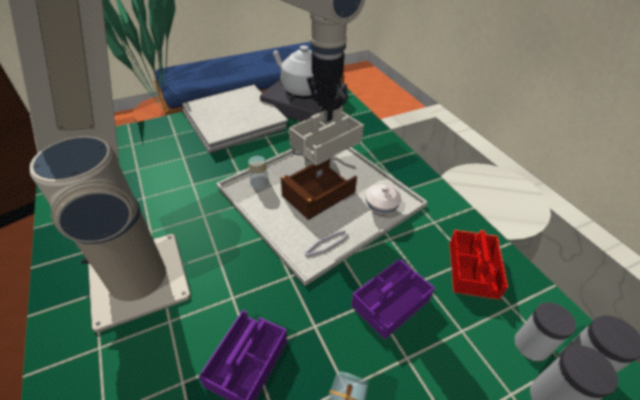

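{"name": "play_rows", "arguments": {
  "deltas": [
    [-1,0,0,0,0,0,4],
    [-1,0,0,0,0,0,7.5],
    [-1,0,0,0,0,0,7.5],
    [-1,0,0,0,0,0,7.5],
    [-1,0,0,0,0,0,7.5]
  ]
}}

```text
clock: 9.55
tool_pos: [0.5489, 0.0703, 0.2873]
orientation: [0.171, 0.985, 0.001, -0.0]
force: [-0.4, -0.6, -3.7]
width: 0.116
```

{"name": "play_rows", "arguments": {
  "deltas": [
    [-1,0,0,0,0,0,7.5],
    [-1,0,0,0,0,0,7.5],
    [-1,0,0,0,0,0,7.5],
    [-1,0,0,0,0,0,7.5],
    [-1,0,0,0,0,0,7.5]
  ]
}}

```text
clock: 10.05
tool_pos: [0.5489, 0.0703, 0.2874]
orientation: [0.479, 0.878, 0.001, -0.0]
force: [-0.4, -0.1, -3.2]
width: 0.121
```

{"name": "play_rows", "arguments": {
  "deltas": [
    [-1,0,0,0,0,0,7.5],
    [-1,0,0,0,0,0,7.5],
    [-1,0,0,0,0,0,7.5],
    [-1,0,0,0,0,0,7.5],
    [-1,0,0,0,0,0,7.5]
  ]
}}

```text
clock: 10.55
tool_pos: [0.5489, 0.0703, 0.2874]
orientation: [0.736, 0.677, 0.001, -0.001]
force: [-0.5, 0.2, -3.6]
width: 0.12
```

{"name": "play_rows", "arguments": {
  "deltas": [
    [-1,0,0,0,0,0,7.5],
    [-1,0,0,0,0,0,7.5],
    [-1,0,0,0,0,0,7.5],
    [-1,0,0,0,0,0,7.5],
    [-1,0,0,0,0,0,7.5]
  ]
}}

```text
clock: 11.05
tool_pos: [0.5489, 0.0703, 0.2874]
orientation: [0.914, 0.405, 0.0, -0.001]
force: [-0.5, 0.4, -3.6]
width: 0.117
```

{"name": "play_rows", "arguments": {
  "deltas": [
    [-1,0,0,0,0,0,7.5],
    [-1,0,0,0,0,0,7.5],
    [-1,0,0,0,0,0,7.5],
    [-1,0,0,0,0,0,7.5],
    [-1,0,0,0,0,0,3.5]
  ]
}}

```text
clock: 11.55
tool_pos: [0.5489, 0.0703, 0.2874]
orientation: [0.992, 0.125, 0.0, -0.001]
force: [0.2, 0.3, -3.7]
width: 0.116
```

```bash
python3 snap.py 8 side top
```

```text
t 11.65 p [0.5489 0.0703 0.2873] caddy [ -0.  -19.8 280.3] yawy -75.42 z [ 0.     0.002 -1.   ] F caddy [-0.2  0.9 -4.4] M [ 0.    0.01 -0.02] w 0.12 q [0.1  0.26 1.74 0.   1.13 1.42]
```

View pics/side8c.png

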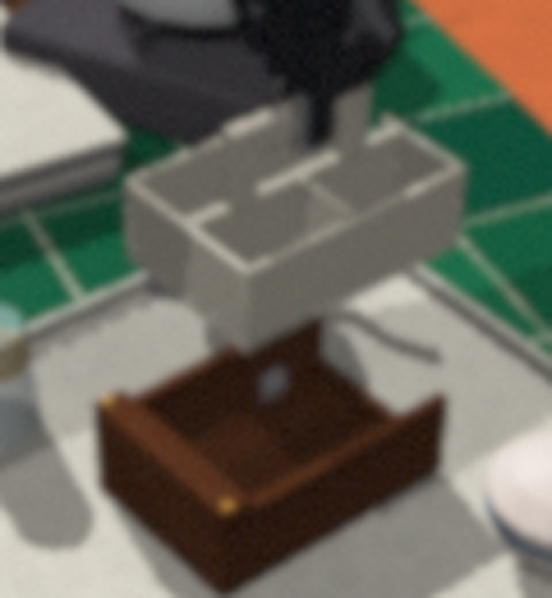

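View pics/top8c.png

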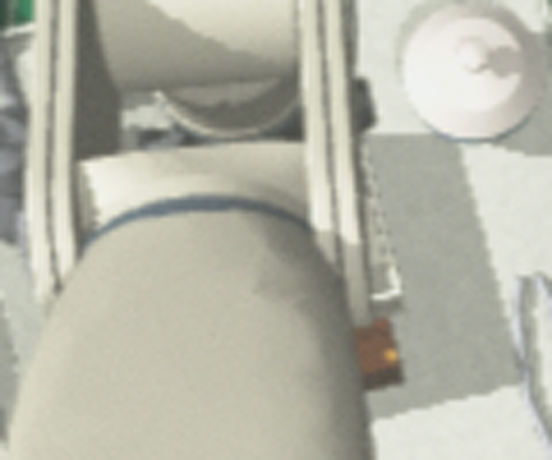

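Run:
```python
import cv2
for k in (7,8):
    a=cv2.imread(f"pics/side{k}.png")[105:175,280:370]
    cv2.imwrite(f"pics/s{k}z.png",cv2.resize(a,None,fx=8,fy=8,interpolation=2))
```

```text
(no output)
```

View pics/s7z.png

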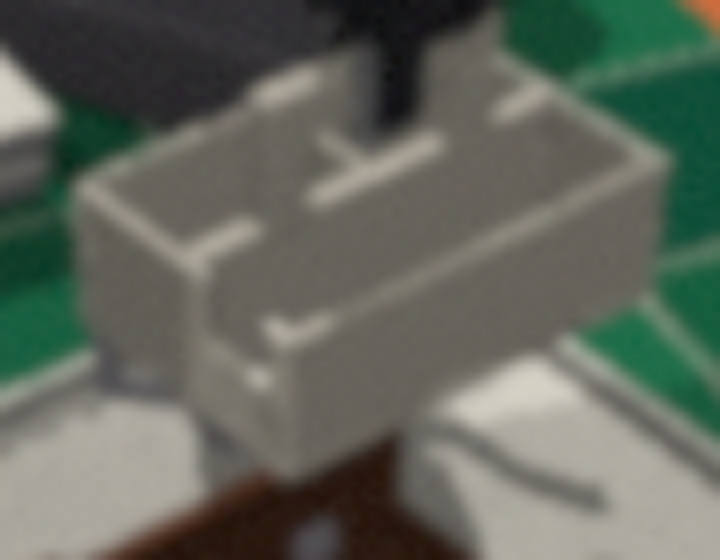

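View pics/s8z.png

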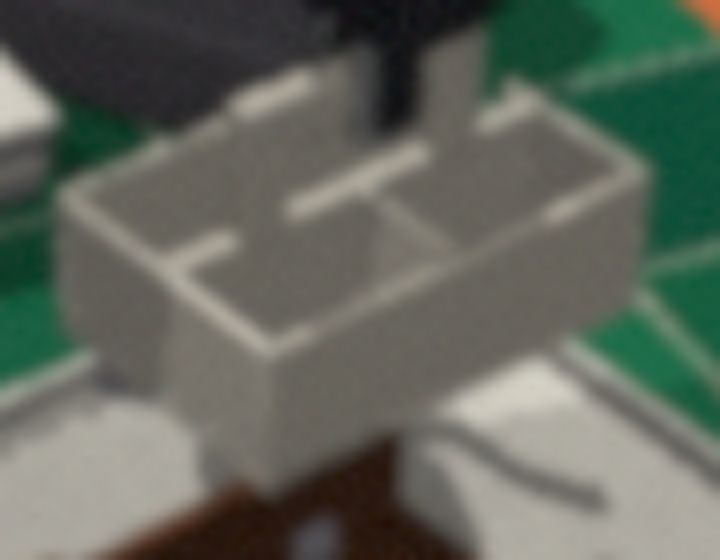

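Run:
```python
from h import *
for k,pts in((7,[(80,183),(668,155),(288,345)]),(8,[(60,190),(650,165),(272,353)])):
    X=[onz("side",(x/8+279.5,y/8+104.5),.2624) for x,y in pts]
    c=[(R.from_euler('z',-YAW).apply(x-O)*1000).round(1) for x in X]
    print(k,c,"centre (diag)",(c[0]+c[1])/2, "L",np.linalg.norm(X[1]-X[2]),"W",np.linalg.norm(X[0]-X[2]))
    v=X[1]-X[2];print(np.rad2deg(np.arctan2(v[1],v[0])))
    print("top check")
```

```text
7 [array([-74.6,  31.6, 255.4]), array([ 84.5, -75.2, 255.4]), array([-77.5, -76.9, 255.4])] centre (diag) [  4.95 -21.8  255.4 ] L 0.16197922800750444 W 0.10853295004395332
15.100562701187812
top check
8 [array([-82. ,  32.5, 255.4]), array([ 75.8, -75.7, 255.4]), array([-83.8, -76.9, 255.4])] centre (diag) [ -3.1 -21.6 255.4] L 0.1596042931646969 W 0.10939914667924786
14.952729688582659
top check
```

Run:
```python
from h import *
a=cv2.imread("pics/top8.png")[170:220,285:325];cv2.imwrite("pics/t8z.png",cv2.resize(a,None,fx=14,fy=11,interpolation=2))
x=onz("top",(398/4.6+219.5,298/4.6+129.5),.2624);print((R.from_euler('z',-YAW).apply(x-O)*1000).round(1))
```

```text
[-86.  -72.4 255.4]
```

View pics/t8z.png

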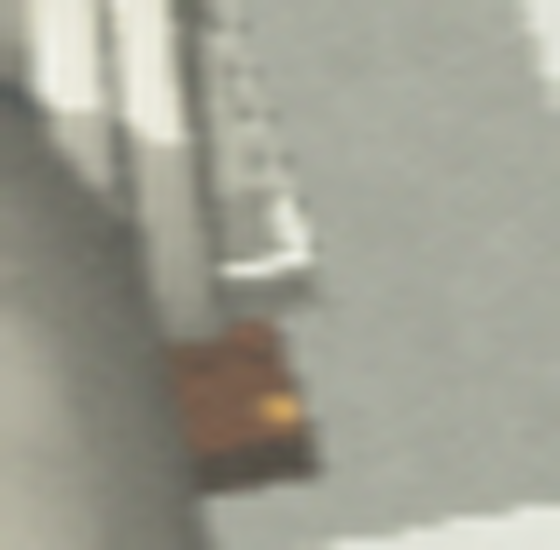

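Run:
```python
from h import *
f=lambda n,p,z:(R.from_euler('z',-YAW).apply(onz(n,p,z)-O)*1000).round(1)
for q in((92,225),(273,382)):print("side dot",f("side",(q[0]/7+269.5,q[1]/7+144.5),.082))
print("side frontR",f("side",(604/7+269.5,215/7+144.5),.072))
for q in((255,203),(430,108)):print("side bar",f("side",(q[0]/7+269.5,q[1]/7+144.5),.115))
for q in((312,354),(271,172)):print("top bar",f("top",(q[0]/6+229.5,q[1]/6+139.5),.115))
for q in((220,462),(451,403)):print("top dot",f("top",(q[0]/6+229.5,q[1]/6+139.5),.082))
```

```text
side dot [-86.3  60.8  75. ]
side dot [-86.4 -60.2  75. ]
side frontR [ 94.1 -61.3  65. ]
side bar [-48.3  -1.4 108. ]
side bar [ 47.2   0.5 108. ]
top bar [-49.8   1.1 108. ]
top bar [ 48.1  -0.4 108. ]
top dot [-86.4  61.9  75. ]
top dot [-85.8 -61.3  75. ]
```

Run:
```python
from h import *
K=dict(yaw_y=-75.5,dx=-4,dy=1.3)
plan(W([0,-.02,.2803]),pose(-75.45),[(*ins(.18,24,120,**K),10),(*ins(.18,24,62,**K),5)],-1)
p,r=cmd();plan(p,r,[(*ins(.18,24,42,**K),5),(*ins(.18,24,22,**K),5),(*ins(.18,24,12,**K),5)],-1)
```

```text
[[-1, 1.3, -2.1, 6, 0, 1, 0], [-1, 1.1, -2.1, 6, 0, 1, 0], [-1, 1, -2.1, 6, 0, 1, 0], [-1, 0.9, -2.1, 6, 0, 1, 0], [-1, 0.8, -2.1, 6, 0, 1.1, 0]]
[[-1, 0.7, -2.2, 6, 0, 1, 0], [-1, 0.6, -2.1, 6.1, 0, 1.1, 0], [-1, 0.5, -2.2, 6.1, 0, 1, 0], [-1, 0.5, -2.1, 6, 0, 1.1, 0], [-1, 0.3, -2.2, 6.1, 0, 1, 0]]
[[-1, -2.1, 0, 11.4, 0, 0, 0], [-1, -2.1, 0, 11.4, 0, 0, 0], [-1, -2.1, 0, 11.4, 0, 0, 0], [-1, -2, 0, 11.4, 0, 0, 0], [-1, -2.1, 0, 11.4, 0, 0, 0]]
end [0.5557 0.0939 0.1698]
[[-1, -0.7, 0, 3.9, 0, 0, 0], [-1, -0.7, 0, 4, 0, 0, 0], [-1, -0.7, 0, 3.9, 0, 0, 0], [-1, -0.7, 0, 4, 0, 0, 0], [-1, -0.7, 0, 3.9, 0, 0, 0]]
[[-1, -0.7, 0, 3.9, 0, 0, 0], [-1, -0.7, 0, 4, 0, 0, 0], [-1, -0.7, 0, 3.9, 0, 0, 0], [-1, -0.8, 0, 4, 0, 0, 0], [-1, -0.7, 0, 3.9, 0, 0, 0]]
[[-1, -0.4, 0, 2, 0, 0, 0], [-1, -0.4, 0, 2, 0, 0, 0], [-1, -0.3, 0, 1.9, 0, 0, 0], [-1, -0.4, 0, 2, 0, 0, 0], [-1, -0.3, 0, 1.9, 0, 0, 0]]
end [0.5558 0.0939 0.1198]
```

{"name": "play_rows", "arguments": {
  "deltas": [
    [-1,1.3,-2.1,6,0,1,0],
    [-1,1.1,-2.1,6,0,1,0],
    [-1,1,-2.1,6,0,1,0],
    [-1,0.9,-2.1,6,0,1,0],
    [-1,0.8,-2.1,6,0,1.1,0]
  ]
}}

```text
clock: 12.15
tool_pos: [0.5523, 0.0821, 0.2573]
orientation: [0.991, 0.128, 0.045, -0.007]
force: [0.5, 0.5, -3.6]
width: 0.118
```

{"name": "play_rows", "arguments": {
  "deltas": [
    [-1,0.7,-2.2,6,0,1,0],
    [-1,0.6,-2.1,6.1,0,1.1,0],
    [-1,0.5,-2.2,6.1,0,1,0],
    [-1,0.5,-2.1,6,0,1.1,0],
    [-1,0.3,-2.2,6.1,0,1,0]
  ]
}}

```text
clock: 12.65
tool_pos: [0.5556, 0.0942, 0.2276]
orientation: [0.988, 0.128, 0.089, -0.012]
force: [-1.4, 0.2, -3.4]
width: 0.116
```

{"name": "play_rows", "arguments": {
  "deltas": [
    [-1,-2.1,0,11.4,0,0,0],
    [-1,-2.1,0,11.4,0,0,0],
    [-1,-2.1,0,11.4,0,0,0],
    [-1,-2,0,11.4,0,0,0],
    [-1,-2.1,0,11.4,0,0,0]
  ]
}}

```text
clock: 13.15
tool_pos: [0.5556, 0.0941, 0.1685]
orientation: [0.988, 0.127, 0.089, -0.012]
force: [-0.1, 0.2, -3.9]
width: 0.12
```

```bash
python3 snap.py 9 side;  python3 - <<'E'
import cv2
a=cv2.imread(f"pics/side9.png")[120:210,270:370]
cv2.imwrite(f"pics/s9z.png",cv2.resize(a,None,fx=6.5,fy=6.5,interpolation=2))
E
```

```text
t 13.2 p [0.5545 0.094  0.1667] caddy [ 11.3   1.7 159.7] yawy -75.39 z [ 0.169  0.046 -0.984] F caddy [-1.   0.7 -6.2] M [-0.1   0.2  -0.03] w 0.118 q [0.13 0.37 1.94 0.04 0.66 1.42]
```

View pics/s9z.png

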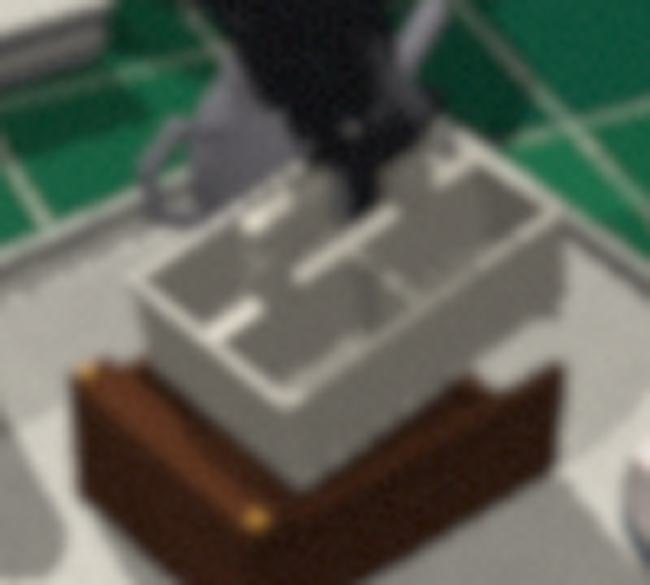

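{"name": "play_rows", "arguments": {
  "deltas": [
    [-1,-0.7,0,3.9,0,0,0],
    [-1,-0.7,0,4,0,0,0],
    [-1,-0.7,0,3.9,0,0,0],
    [-1,-0.7,0,4,0,0,0],
    [-1,-0.7,0,3.9,0,0,0]
  ]
}}

```text
clock: 13.7
tool_pos: [0.5559, 0.0943, 0.1496]
orientation: [0.988, 0.127, 0.089, -0.012]
force: [-0.3, 0.6, -3.7]
width: 0.121
```

```bash
python3 -c "from h import *;rep()"
```

```text
t 13.7 p [0.5559 0.0943 0.1496] caddy [ 12.7   1.7 142.6] yawy -75.4 z [ 0.173  0.047 -0.984] F caddy [-0.1  0.6 -3.7] M [-0.09  0.24  0.  ] w 0.121 q [0.13 0.4  1.95 0.04 0.62 1.42]
```

{"name": "play_rows", "arguments": {
  "deltas": [
    [-1,-0.7,0,3.9,0,0,0],
    [-1,-0.7,0,4,0,0,0],
    [-1,-0.7,0,3.9,0,0,0],
    [-1,-0.8,0,4,0,0,0],
    [-1,-0.7,0,3.9,0,0,0]
  ]
}}

```text
clock: 14.2
tool_pos: [0.5557, 0.0943, 0.1293]
orientation: [0.988, 0.126, 0.089, -0.012]
force: [-0.6, 0.3, -4.2]
width: 0.119
```

```bash
python3 -c "from h import *;rep()"; python3 snap.py 10 side;  python3 - <<'E'
import cv2
a=cv2.imread(f"pics/side10.png")[120:210,270:370]
cv2.imwrite(f"pics/s10z.png",cv2.resize(a,None,fx=6.5,fy=6.5,interpolation=2))
E
```

```text
t 14.2 p [0.5557 0.0943 0.1293] caddy [ 12.5   1.7 122.3] yawy -75.4 z [ 0.173  0.047 -0.984] F caddy [-0.5  0.4 -4.2] M [-0.11  0.18  0.05] w 0.119 q [0.13 0.43 1.96 0.04 0.58 1.42]
t 14.25 p [0.5553 0.0942 0.1287] caddy [ 12.1   1.8 121.7] yawy -75.39 z [ 0.172  0.047 -0.984] F caddy [ 0.3 -0.8 -4.7] M [-0.01  0.17 -0.05] w 0.119 q [0.13 0.43 1.96 0.04 0.58 1.42]
```

View pics/s10z.png

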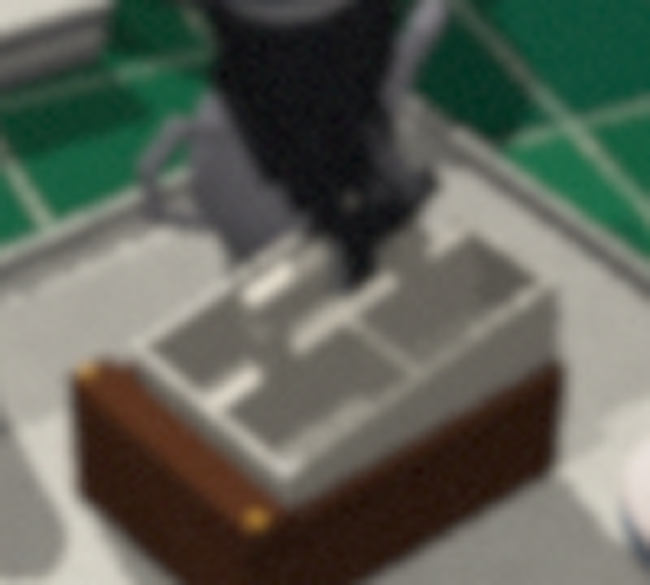

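{"name": "play_rows", "arguments": {
  "deltas": [
    [-1,-0.4,0,2,0,0,0],
    [-1,-0.4,0,2,0,0,0],
    [-1,-0.3,0,1.9,0,0,0],
    [-1,-0.4,0,2,0,0,0],
    [-1,-0.3,0,1.9,0,0,0]
  ]
}}

```text
clock: 14.75
tool_pos: [0.5557, 0.0943, 0.1196]
orientation: [0.988, 0.126, 0.089, -0.012]
force: [0.9, -0.9, -3.8]
width: 0.113
```

```bash
python3 -c "from h import *;rep()";  python3 - <<'E'
from h import *
K=dict(yaw_y=-75.5,dx=-4,dy=1.3)
p,r=cmd();plan(p,r,[(*ins(.18,24,1.5,**K),8)],-1)
E
```

```text
t 14.75 p [0.5557 0.0943 0.1196] caddy [ 12.6   1.7 112.6] yawy -75.4 z [ 0.173  0.047 -0.984] F caddy [ 0.7 -1.2 -3.8] M [-0.08  0.19  0.01] w 0.113 q [0.13 0.45 1.96 0.04 0.56 1.42]
[[-1, -0.2, 0, 1.3, 0, 0, 0], [-1, -0.2, 0, 1.3, 0, 0, 0], [-1, -0.2, 0, 1.3, 0, 0, 0], [-1, -0.3, 0, 1.3, 0, 0, 0], [-1, -0.2, 0, 1.3, 0, 0, 0]]
[[-1, -0.3, 0, 1.3, 0, 0, 0], [-1, -0.2, 0, 1.3, 0, 0, 0], [-1, -0.3, 0, 1.3, 0, 0, 0], [-1, 0, 0, 0, 0, 0, 0], [-1, 0, 0, 0, 0, 0, 0]]
end [0.5558 0.0939 0.1092]
```

{"name": "play_rows", "arguments": {
  "deltas": [
    [-1,-0.2,0,1.3,0,0,0],
    [-1,-0.2,0,1.3,0,0,0],
    [-1,-0.2,0,1.3,0,0,0],
    [-1,-0.3,0,1.3,0,0,0],
    [-1,-0.2,0,1.3,0,0,0]
  ]
}}

```text
clock: 15.25
tool_pos: [0.5558, 0.0943, 0.113]
orientation: [0.988, 0.126, 0.089, -0.012]
force: [0.1, -0.0, -3.4]
width: 0.118
```

{"name": "play_rows", "arguments": {
  "deltas": [
    [-1,-0.3,0,1.3,0,0,0],
    [-1,-0.2,0,1.3,0,0,0],
    [-1,-0.3,0,1.3,0,0,0],
    [-1,0,0,0,0,0,0],
    [-1,0,0,0,0,0,0]
  ]
}}

```text
clock: 15.75
tool_pos: [0.5557, 0.0943, 0.1091]
orientation: [0.988, 0.126, 0.089, -0.012]
force: [1.2, -0.2, -5.1]
width: 0.121
```

```bash
python3 snap.py 11 side;  python3 - <<'E'
import cv2
a=cv2.imread(f"pics/side11.png")[120:210,270:370]
cv2.imwrite(f"pics/s11z.png",cv2.resize(a,None,fx=6.5,fy=6.5,interpolation=2))
E
```

```text
t 15.8 p [0.5557 0.0943 0.1091] caddy [ 12.5   1.7 102.1] yawy -75.4 z [ 0.173  0.047 -0.984] F caddy [-0.3 -0.6 -3.2] M [-0.17  0.14 -0.05] w 0.116 q [0.13 0.47 1.96 0.05 0.53 1.41]
```

View pics/s11z.png

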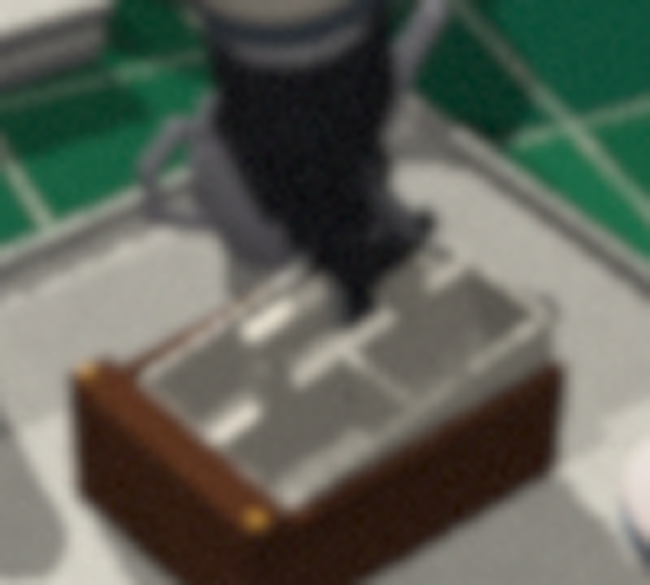

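{"name": "play_rows", "arguments": {
  "deltas": [
    [-1,-0.1,0,0.5,0,0,0],
    [-1,-0.1,0,0.5,0,0,0],
    [-1,-0.1,0,0.5,0,0,0],
    [-1,0,0,0,0,0,0],
    [-1,0,0,0,0,0,0]
  ]
}}

```text
clock: 16.3
tool_pos: [0.5559, 0.0943, 0.1078]
orientation: [0.988, 0.127, 0.089, -0.012]
force: [0.6, -1.0, -0.7]
width: 0.123
```

```bash
python3 -c "from h import *;rep()"
```

```text
t 16.3 p [0.5559 0.0943 0.1078] caddy [ 12.7   1.7 100.8] yawy -75.4 z [ 0.173  0.047 -0.984] F caddy [ 0.3 -1.1 -0.7] M [-0.25  0.01 -0.05] w 0.123 q [0.13 0.47 1.96 0.05 0.53 1.41]
```

```bash
python3 - <<'E'
from h import *
K=dict(yaw_y=-75.5,dx=-4,dy=1.3)
p,r=ins(.18,24,0,**K);plan(p,r,[(*ins(.18,16,.7,**K),5),(*ins(.18,10,.7,**K),5)],-1)
E
```

```text
[[-1, -1.5, 0, -0.4, 0, 0, 0], [-1, -1.6, 0, -0.4, 0, 0, 0], [-1, -1.5, 0, -0.4, 0, 0, 0], [-1, -1.6, 0, -0.5, 0, 0, 0], [-1, -1.5, 0, -0.4, 0, 0, 0]]
[[-1, -1.2, 0, -0.2, 0, 0, 0], [-1, -1.2, 0, -0.2, 0, 0, 0], [-1, -1.2, 0, -0.2, 0, 0, 0], [-1, -1.2, 0, -0.2, 0, 0, 0], [-1, -1.1, 0, -0.3, 0, 0, 0]]
end [0.5423 0.0904 0.1085]
```

{"name": "play_rows", "arguments": {
  "deltas": [
    [-1,-1.5,0,-0.4,0,0,0],
    [-1,-1.6,0,-0.4,0,0,0],
    [-1,-1.5,0,-0.4,0,0,0],
    [-1,-1.6,0,-0.5,0,0,0],
    [-1,-1.5,0,-0.4,0,0,0]
  ]
}}

```text
clock: 16.8
tool_pos: [0.5473, 0.0922, 0.108]
orientation: [0.988, 0.127, 0.088, -0.012]
force: [-0.0, -0.0, -3.7]
width: 0.12
```

{"name": "play_rows", "arguments": {
  "deltas": [
    [-1,-1.2,0,-0.2,0,0,0],
    [-1,-1.2,0,-0.2,0,0,0],
    [-1,-1.2,0,-0.2,0,0,0],
    [-1,-1.2,0,-0.2,0,0,0],
    [-1,-1.1,0,-0.3,0,0,0]
  ]
}}

```text
clock: 17.3
tool_pos: [0.5419, 0.0908, 0.1082]
orientation: [0.988, 0.126, 0.089, -0.012]
force: [0.9, -0.1, -3.8]
width: 0.117
```

```bash
python3 snap.py 12 side;  python3 - <<'E'
import cv2
a=cv2.imread(f"pics/side12.png")[120:210,270:370]
cv2.imwrite(f"pics/s12z.png",cv2.resize(a,None,fx=6.5,fy=6.5,interpolation=2))
E
```

```text
t 17.35 p [0.5419 0.0908 0.1083] caddy [ -1.7   1.7 101.3] yawy -75.4 z [ 0.172  0.047 -0.984] F caddy [-0.7  0.3 -3.7] M [-0.02  0.16 -0.  ] w 0.115 q [0.13 0.45 1.99 0.05 0.52 1.41]
```

View pics/s12z.png

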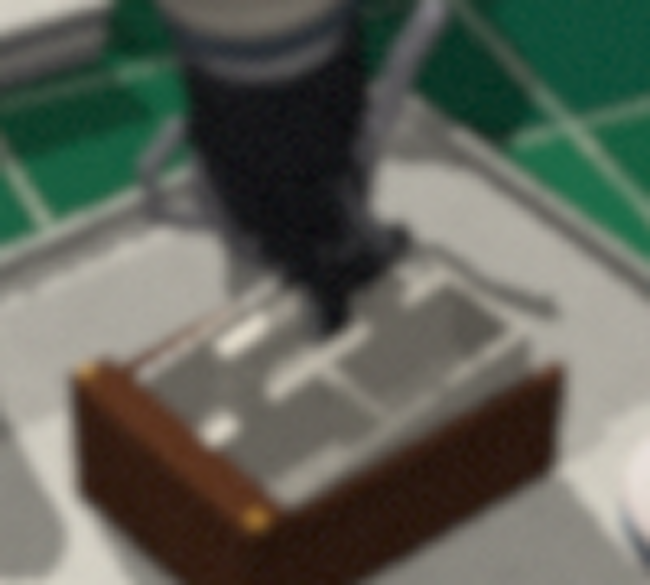

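```bash
python3 - <<'E'
from h import *
K=dict(yaw_y=-75.5,dx=-4,dy=1.3)
p,r=cmd();plan(p,r,[(*ins(.16,7,.7,**K),5),(*ins(.13,3.5,.5,**K),5)],-1)
E
```

```text
[[-1, -0.3, 0, 0.2, 0, -0.2, 0], [-1, -0.3, 0, 0.2, 0, -0.2, 0], [-1, -0.3, 0, 0.3, 0, -0.2, 0], [-1, -0.3, 0, 0.2, 0, -0.3, 0], [-1, -0.2, 0, 0.3, 0, -0.2, 0]]
[[-1, -0.2, 0, 0.4, 0, -0.4, 0], [-1, -0.2, 0, 0.4, 0, -0.3, 0], [-1, -0.3, 0, 0.5, 0, -0.4, 0], [-1, -0.2, 0, 0.4, 0, -0.3, 0], [-1, -0.3, 0, 0.5, 0, -0.4, 0]]
end [0.5403 0.0899 0.1047]
```

{"name": "play_rows", "arguments": {
  "deltas": [
    [-1,-0.3,0,0.2,0,-0.2,0],
    [-1,-0.3,0,0.2,0,-0.2,0],
    [-1,-0.3,0,0.3,0,-0.2,0],
    [-1,-0.3,0,0.2,0,-0.3,0],
    [-1,-0.2,0,0.3,0,-0.2,0]
  ]
}}

```text
clock: 17.85
tool_pos: [0.5418, 0.0906, 0.1072]
orientation: [0.989, 0.127, 0.08, -0.011]
force: [3.7, 1.3, -3.4]
width: 0.113
```

```bash
python3 -c "from h import *;rep()"
```

```text
t 17.85 p [0.5418 0.0906 0.1072] caddy [ -1.8   1.7 100.2] yawy -75.4 z [ 0.156  0.042 -0.987] F caddy [ 3.9  0.3 -3.4] M [ 0.16 -0.43 -0.03] w 0.113 q [0.13 0.46 1.98 0.04 0.54 1.42]
```

{"name": "play_rows", "arguments": {
  "deltas": [
    [-1,-0.2,0,0.4,0,-0.4,0],
    [-1,-0.2,0,0.4,0,-0.3,0],
    [-1,-0.3,0,0.5,0,-0.4,0],
    [-1,-0.2,0,0.4,0,-0.3,0],
    [-1,-0.3,0,0.5,0,-0.4,0]
  ]
}}

```text
clock: 18.35
tool_pos: [0.5416, 0.0905, 0.1053]
orientation: [0.99, 0.127, 0.065, -0.009]
force: [4.8, 2.0, 1.4]
width: 0.116
```

```bash
python3 -c "from h import *;rep()"
```

```text
t 18.35 p [0.5416 0.0905 0.1053] caddy [-2.1  1.6 98.3] yawy -75.4 z [ 0.127  0.035 -0.991] F caddy [5.2 0.7 1.4] M [ 0.45 -1.21  0.01] w 0.116 q [0.13 0.47 1.97 0.03 0.58 1.43]
```

```bash
python3 - <<'E'
from h import *
K=dict(yaw_y=-75.5,dx=-4,dy=1.3)
p,r=cmd();plan(p,r,[(*ins(.1,1.5,.2,**K),5),(*ins(.06,1,0,**K),5),(*ins(.025,1,0,**K),5)],-1)
E
```

```text
[[-1, 0.1, 0, 0.5, 0, -0.3, 0], [-1, 0.1, 0, 0.5, 0, -0.3, 0], [-1, 0.1, 0, 0.5, 0, -0.4, 0], [-1, 0, 0, 0.5, 0, -0.3, 0], [-1, 0.1, 0, 0.6, 0, -0.4, 0]]
[[-1, 0.5, 0, 0.7, 0, -0.5, 0], [-1, 0.5, 0, 0.7, 0, -0.4, 0], [-1, 0.5, 0, 0.7, 0, -0.5, 0], [-1, 0.6, 0, 0.7, 0, -0.4, 0], [-1, 0.5, 0, 0.7, 0, -0.5, 0]]
[[-1, 0.5, 0, 0.6, 0, -0.4, 0], [-1, 0.6, 0, 0.6, 0, -0.4, 0], [-1, 0.6, 0, 0.6, 0, -0.4, 0], [-1, 0.5, 0, 0.6, 0, -0.4, 0], [-1, 0.6, 0, 0.5, 0, -0.4, 0]]
end [0.5466 0.0915 0.0961]
```

{"name": "play_rows", "arguments": {
  "deltas": [
    [-1,0.1,0,0.5,0,-0.3,0],
    [-1,0.1,0,0.5,0,-0.3,0],
    [-1,0.1,0,0.5,0,-0.4,0],
    [-1,0,0,0.5,0,-0.3,0],
    [-1,0.1,0,0.6,0,-0.4,0]
  ]
}}

```text
clock: 18.85
tool_pos: [0.5425, 0.0907, 0.1031]
orientation: [0.991, 0.127, 0.051, -0.007]
force: [4.6, 2.1, 7.3]
width: 0.121
```

```bash
python3 snap.py 13 side;  python3 - <<'E'
import cv2
a=cv2.imread(f"pics/side13.png")[120:210,270:370]
cv2.imwrite(f"pics/s13z.png",cv2.resize(a,None,fx=6.5,fy=6.5,interpolation=2))
E
```

```text
t 18.9 p [0.5425 0.0908 0.103 ] caddy [-1.1  1.6 96. ] yawy -75.4 z [ 0.098  0.027 -0.995] F caddy [6.3 0.  5. ] M [ 0.49 -1.2  -0.06] w 0.117 q [0.14 0.48 1.95 0.02 0.61 1.43]
```

View pics/s13z.png

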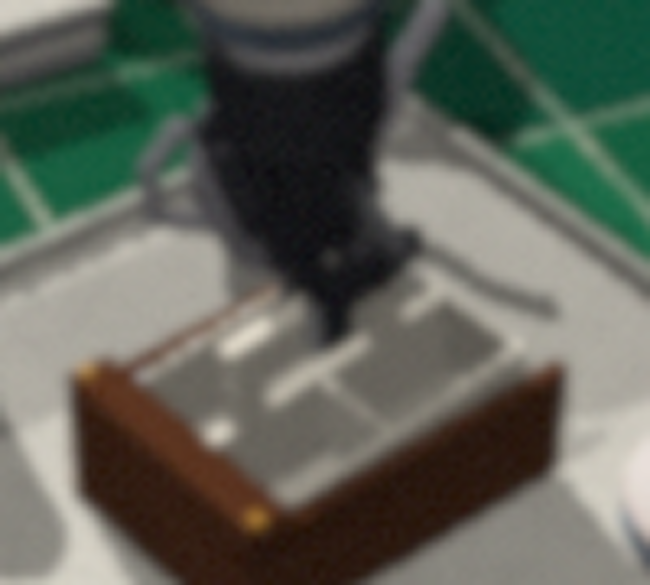

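{"name": "play_rows", "arguments": {
  "deltas": [
    [-1,0.5,0,0.7,0,-0.5,0],
    [-1,0.5,0,0.7,0,-0.4,0],
    [-1,0.5,0,0.7,0,-0.5,0],
    [-1,0.6,0,0.7,0,-0.4,0],
    [-1,0.5,0,0.7,0,-0.5,0]
  ]
}}

```text
clock: 19.4
tool_pos: [0.5452, 0.0915, 0.0998]
orientation: [0.991, 0.127, 0.031, -0.005]
force: [3.7, 1.6, 6.7]
width: 0.114
```

```bash
python3 -c "from h import *;rep()"
```

```text
t 19.4 p [0.5452 0.0915 0.0998] caddy [ 1.6  1.6 92.8] yawy -75.4 z [ 0.06   0.017 -0.998] F caddy [4.  0.7 6.7] M [ 0.45 -1.17 -0.03] w 0.114 q [0.14 0.5  1.91 0.01 0.66 1.45]
```

{"name": "play_rows", "arguments": {
  "deltas": [
    [-1,0.5,0,0.6,0,-0.4,0],
    [-1,0.6,0,0.6,0,-0.4,0],
    [-1,0.6,0,0.6,0,-0.4,0],
    [-1,0.5,0,0.6,0,-0.4,0],
    [-1,0.6,0,0.5,0,-0.4,0]
  ]
}}

```text
clock: 19.9
tool_pos: [0.548, 0.0922, 0.0971]
orientation: [0.992, 0.127, 0.013, -0.002]
force: [5.0, 1.7, 5.9]
width: 0.12
```

```bash
python3 snap.py 14 side;  python3 - <<'E'
import cv2
a=cv2.imread(f"pics/side14.png")[120:210,270:370]
cv2.imwrite(f"pics/s14z.png",cv2.resize(a,None,fx=6.5,fy=6.5,interpolation=2))
from h import *
K=dict(yaw_y=-75.5,dx=-4,dy=1.3)
p,r=cmd();plan(p,r,[(*ins(0,1,0,**K),3),(*ins(0,1,-1,**K),2)],-1)
E
```

```text
t 19.95 p [0.5481 0.0923 0.0969] caddy [ 4.7  1.6 89.9] yawy -75.4 z [ 0.026  0.008 -1.   ] F caddy [5.7 1.  6.8] M [ 0.4  -1.21 -0.1 ] w 0.118 q [0.14 0.52 1.89 0.01 0.71 1.45]
[[-1, 0.6, 0, 0.7, 0, -0.5, 0], [-1, 0.7, 0, 0.7, 0, -0.5, 0], [-1, 0.6, 0, 0.8, 0, -0.4, 0], [-1, 0, 0, 0.5, 0, 0, 0], [-1, 0, 0, 0.5, 0, 0, 0]]
end [0.5485 0.092  0.093 ]
```

View pics/s14z.png

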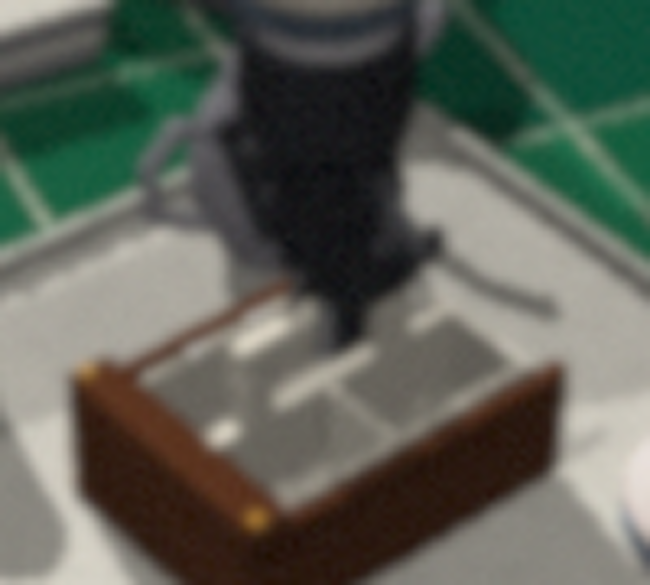

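{"name": "play_rows", "arguments": {
  "deltas": [
    [-1,0.6,0,0.7,0,-0.5,0],
    [-1,0.7,0,0.7,0,-0.5,0],
    [-1,0.6,0,0.8,0,-0.4,0],
    [-1,0,0,0.5,0,0,0],
    [-1,0,0,0.5,0,0,0]
  ]
}}

```text
clock: 20.45
tool_pos: [0.5506, 0.0929, 0.0944]
orientation: [0.992, 0.127, 0.002, -0.001]
force: [5.7, 3.1, 12.9]
width: 0.117
```

```bash
python3 snap.py 15 side;  python3 - <<'E'
import cv2
a=cv2.imread(f"pics/side15.png")[120:210,270:370]
cv2.imwrite(f"pics/s15z.png",cv2.resize(a,None,fx=6.5,fy=6.5,interpolation=2))
E
```

```text
t 20.5 p [0.5507 0.0929 0.0945] caddy [ 7.3  1.7 87.5] yawy -75.4 z [ 0.004  0.003 -1.   ] F caddy [ 6.5  0.8 11.3] M [ 0.4  -0.95 -0.06] w 0.116 q [0.14 0.53 1.87 0.   0.74 1.46]
```

View pics/s15z.png

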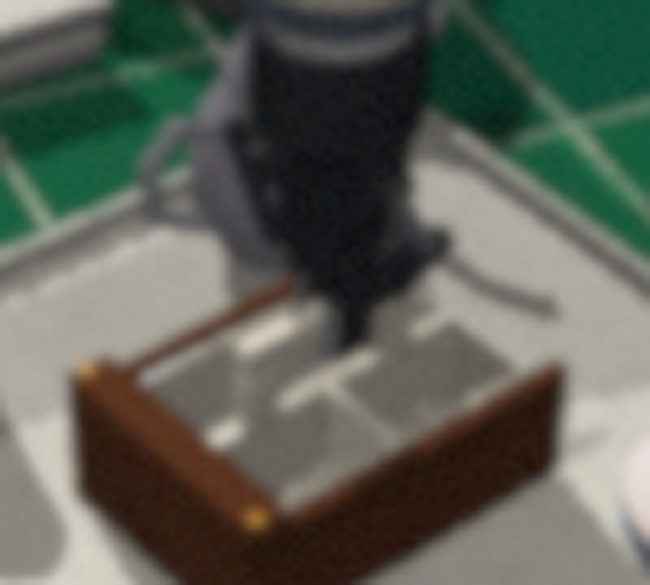

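{"name": "play_rows", "arguments": {
  "deltas": [
    [-1,1,0,0,0,0,0],
    [-1,1,0,0,0,0,0],
    [-1,1,0,0,0,0,0],
    [-1,0,0,0,0,0,0],
    [-1,0,0,0,0,0,0]
  ]
}}

```text
clock: 21.0
tool_pos: [0.551, 0.0931, 0.0941]
orientation: [0.992, 0.127, -0.0, -0.001]
force: [-1.5, -0.3, 15.8]
width: 0.121
```

```bash
python3 -c "from h import *;rep()"
```

```text
t 21.0 p [0.551  0.0931 0.0941] caddy [ 7.6  1.7 87.1] yawy -75.39 z [-0.001  0.001 -1.   ] F caddy [-1.5  0.1 15.8] M [-0.03  0.12 -0.04] w 0.121 q [0.15 0.54 1.86 0.   0.74 1.46]
```

{"name": "play_rows", "arguments": {
  "deltas": [
    [-0.2,0,0,0,0,0,0],
    [-0.2,0,0,0,0,0,0],
    [-0.2,0,0,-5,0,0,0],
    [-0.2,0,0,-25,0,0,0],
    [-0.2,0,0,-30,0,0,0]
  ]
}}

```text
clock: 21.5
tool_pos: [0.5495, 0.0928, 0.1521]
orientation: [0.992, 0.127, -0.003, -0.001]
force: [0.2, -0.3, 0.2]
width: 0.398
```

{"name": "play_rows", "arguments": {
  "deltas": [
    [-1,0,0,0,0,0,0],
    [-1,0,0,0,0,0,0],
    [-1,0,0,0,0,0,0],
    [-1,0,0,0,0,0,0],
    [-1,0,0,0,0,0,0]
  ],
  "force": 40
}}

```text
clock: 22.0
tool_pos: [0.5507, 0.093, 0.1519]
orientation: [0.992, 0.127, -0.001, -0.001]
force: [-0.3, 0.2, 0.8]
width: -0.003
```

```bash
python3 snap.py 16 side;  python3 - <<'E'
import cv2
a=cv2.imread(f"pics/side16.png")[120:210,270:370]
cv2.imwrite(f"pics/s16z.png",cv2.resize(a,None,fx=6.5,fy=6.5,interpolation=2))
E
```

```text
t 22.05 p [0.5508 0.093  0.152 ] caddy [  7.5   1.7 145. ] yawy -75.4 z [-0.002  0.001 -1.   ] F caddy [-0.4  0.8  0.6] M [-0.03 -0.05  0.02] w -0.002 q [0.15 0.45 1.84 0.   0.86 1.46]
```

View pics/s16z.png

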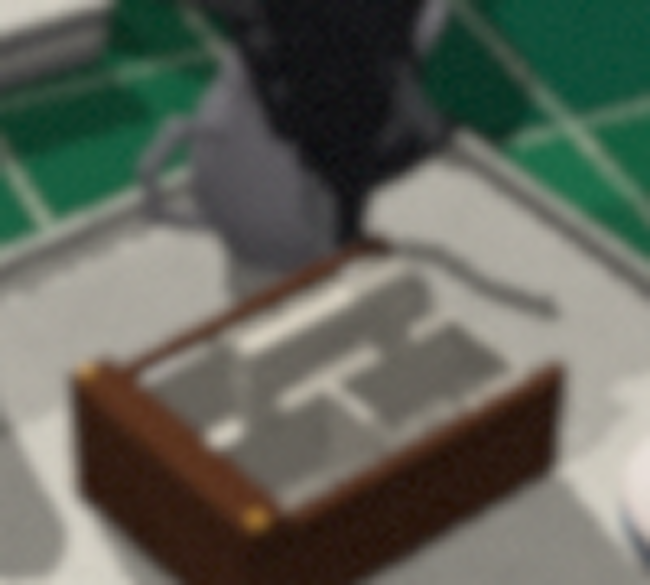

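{"name": "play_rows", "arguments": {
  "deltas": [
    [-1,8,0,5,0,0,0],
    [-1,8,0,5,0,0,0],
    [-1,4,0,6,0,0,0],
    [-1,0,0,5,0,0,0],
    [-1,0,0,3,0,0,0]
  ]
}}

```text
clock: 22.55
tool_pos: [0.5702, 0.0981, 0.1278]
orientation: [0.992, 0.127, -0.001, -0.001]
force: [-0.5, -0.4, 0.2]
width: 0.002
```

{"name": "play_rows", "arguments": {
  "deltas": [
    [-1,0,0,1,0,0,0],
    [-1,0,0,1,0,0,0],
    [-1,0,0,1,0,0,0],
    [-1,0,0,1,0,0,0],
    [-1,0,0,1,0,0,0]
  ]
}}

```text
clock: 23.05
tool_pos: [0.5707, 0.0982, 0.1239]
orientation: [0.992, 0.127, 0.0, -0.001]
force: [-0.0, 0.5, 0.6]
width: 0.005
```

```bash
python3 -c "from h import *;rep()"
```

```text
t 23.05 p [0.5707 0.0982 0.1239] caddy [ 28.    1.7 116.9] yawy -75.4 z [-0.     0.002 -1.   ] F caddy [0.1 0.5 0.6] M [0.03 0.   0.01] w 0.005 q [0.15 0.51 1.81 0.   0.82 1.46]
```

{"name": "play_rows", "arguments": {
  "deltas": [
    [-1,0,0,0.6,0,0,0],
    [-1,0,0,0.6,0,0,0],
    [-1,0,0,0.6,0,0,0],
    [-1,0,0,0.6,0,0,0],
    [-1,0,0,0,0,0,0]
  ]
}}

```text
clock: 23.55
tool_pos: [0.5706, 0.0982, 0.1213]
orientation: [0.992, 0.127, -0.0, -0.001]
force: [0.0, -0.3, 0.4]
width: 0.001
```

```bash
python3 -c "from h import *;rep()"
```

```text
t 23.55 p [0.5706 0.0982 0.1213] caddy [ 27.9   1.8 114.3] yawy -75.4 z [-0.     0.002 -1.   ] F caddy [-0.1 -0.3  0.4] M [-0.04 -0.   -0.05] w 0.001 q [0.15 0.52 1.81 0.   0.82 1.46]
```

{"name": "play_rows", "arguments": {
  "deltas": [
    [-1,0,0,0.6,0,0,0],
    [-1,0,0,0.6,0,0,0],
    [-1,0,0,0.6,0,0,0],
    [-1,0,0,0.6,0,0,0],
    [-1,0,0,0,0,0,0]
  ]
}}

```text
clock: 24.05
tool_pos: [0.5707, 0.0982, 0.121]
orientation: [0.992, 0.127, 0.0, -0.001]
force: [-6.5, -0.7, 20.5]
width: -0.0
```

```bash
python3 -c "from h import *;rep()"
```

```text
t 24.05 p [0.5707 0.0982 0.121 ] caddy [ 28.1   1.7 114. ] yawy -75.4 z [ 0.     0.002 -1.   ] F caddy [-6.5  1.  20.5] M [-0.17  1.13  0.01] w -0.0 q [0.15 0.52 1.81 0.   0.82 1.46]
```

{"name": "play_rows", "arguments": {
  "deltas": [
    [-1,0,0,-6,0,0,0],
    [-1,-20,0,0,0,0,0],
    [-1,-30,0,0,0,0,0],
    [-1,0,0,3.5,0,0,0],
    [-1,0,0,0,0,0,0]
  ]
}}

```text
clock: 24.55
tool_pos: [0.5211, 0.0853, 0.1214]
orientation: [0.992, 0.127, -0.001, -0.001]
force: [-0.1, 0.6, -0.9]
width: 0.001
```

```bash
python3 -c "from h import *;rep()"
```

```text
t 24.55 p [0.5211 0.0853 0.1214] caddy [-23.2   1.7 114.4] yawy -75.41 z [-0.002  0.001 -1.   ] F caddy [ 0.   0.6 -0.9] M [ 0.03 -0.   -0.03] w 0.001 q [0.14 0.46 1.92 0.   0.77 1.45]
```

{"name": "play_rows", "arguments": {
  "deltas": [
    [-1,0,0,0.4,0,0,0],
    [-1,0,0,0.4,0,0,0],
    [-1,0,0,0.4,0,0,0],
    [-1,0,0,0.4,0,0,0],
    [-1,0,0,0,0,0,0]
  ]
}}

```text
clock: 25.05
tool_pos: [0.5233, 0.0858, 0.121]
orientation: [0.992, 0.127, 0.001, -0.001]
force: [-3.4, 0.0, 13.5]
width: 0.002
```

```bash
python3 -c "from h import *;rep()"
```

```text
t 25.05 p [0.5233 0.0858 0.121 ] caddy [-21.    1.6 114. ] yawy -75.39 z [ 0.001  0.002 -1.   ] F caddy [-3.3  0.9 13.5] M [-0.12  0.67  0.01] w 0.002 q [0.14 0.46 1.92 0.   0.76 1.45]
```

{"name": "play_rows", "arguments": {
  "deltas": [
    [-1,0,0,-20,0,0,0],
    [-1,0,0,-40,0,0,0],
    [-1,0,0,-40,0,0,0],
    [-1,0,0,-40,0,0,0],
    [-1,-20,0,-20,0,0,0]
  ]
}}

```text
clock: 25.55
tool_pos: [0.5066, 0.0809, 0.2838]
orientation: [0.992, 0.127, 0.004, -0.001]
force: [0.3, -1.2, -0.5]
width: 0.003
```

{"name": "play_rows", "arguments": {
  "deltas": [
    [-1,0,35,0,0,0,0],
    [-1,0,35,0,0,0,0],
    [-1,0,35,0,0,0,0],
    [-1,0,35,0,0,0,0],
    [-1,0,35,0,0,0,0]
  ]
}}

```text
clock: 26.05
tool_pos: [0.5479, -0.0905, 0.2797]
orientation: [0.992, 0.127, 0.0, -0.001]
force: [0.7, -0.6, 0.3]
width: -0.002
```

{"name": "play_rows", "arguments": {
  "deltas": [
    [-1,0,35,0,0,0,0],
    [-1,0,35,0,0,0,0],
    [-1,0,35,0,0,0,0],
    [-1,0,35,0,0,0,0],
    [-1,0,0,0,0,0,0]
  ]
}}

```text
clock: 26.55
tool_pos: [0.5837, -0.2285, 0.2791]
orientation: [0.992, 0.126, 0.001, -0.0]
force: [-0.4, 0.6, -0.2]
width: 0.001
```

```bash
python3 snap.py 17 side top;  python3 - <<'E'
import cv2
a=cv2.imread(f"pics/side17.png")[120:210,270:370]
cv2.imwrite(f"pics/s17z.png",cv2.resize(a,None,fx=6.5,fy=6.5,interpolation=2))
E
```

```text
t 26.65 p [ 0.5825 -0.2251  0.2788] caddy [ -41.5 -314.3  271.8] yawy -75.49 z [-0.001  0.002 -1.   ] F caddy [-0.4  0.1  1.2] M [ 0.01  0.02 -0.03] w 0.001 q [-0.39  0.38  1.6   0.    1.17  0.93]
```

View pics/s17z.png

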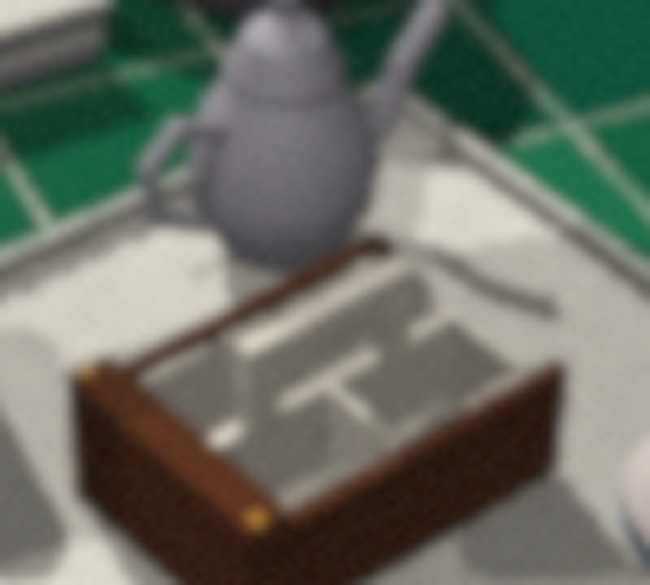

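View pics/top17c.png

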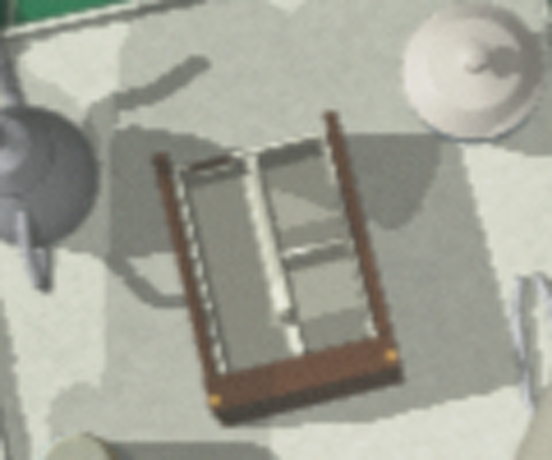

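View pics/top17.png

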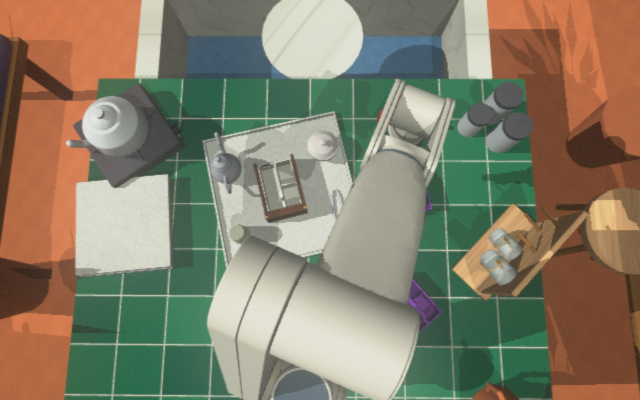

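```bash
python3 -c "
from h import *
a=cv2.imread('pics/top0.png');b=cv2.imread('pics/top17.png')
for n,(x,y,w,h) in dict(teapot=(210,130,30,50),bowl=(306,128,34,34)).items():
    s=cv2.matchTemplate(b[y-5:y+h+5,x-5:x+w+5],a[y:y+h,x:x+w],cv2.TM_CCOEFF_NORMED);print(n,cv2.minMaxLoc(s)[1::2])
from cell import robot
print(robot.job_done())"
```

```text
teapot (0.9960070252418518, (5, 5))
bowl (0.9247134327888489, (5, 5))
the job is handed in; nothing more can be done
None
```

The insert is in the caddy the right way round, with its cut-out end at the low front and its plain end under the keeper strip. I handed the job in at about 26.7 s.

I gripped it by the handle, tilted it out from under the strip and turned it half round well above the tea things. I then slid it back in tilted, pressed it down in the grip, let go, and pressed on the handle bar with closed fingers.

**Flat and home:** The bar stopped the fingers at the same height, 0.121 m, about 28 mm in front of and 21 mm behind the caddy's middle. It took 20 N at the front point and 13 N at the back, with almost no give. The contact height puts the caddy's underside at about 5 mm, matching my first measurement (5 mm); a later image fit had said 7 to 9 mm.

**Right way round:** The last top picture shows the brown front wall through the cut-out at the low front.

**Forces:** The highest reading I saw at the wrist was about 21 N, during the final press. The other insertion readings stayed below about 16 N.

**Other tea things:** Template matching between the first and last top pictures showed no shift for the teapot or the bowl. I did not match the glass or the tongs. In the last top picture the arm hides part of the tongs.

**Disagreement:** The insert sat about 4 mm off the tool centre along the bar, where the first images suggested under 1 mm. I corrected for this after the turn and found the caddy's back spring and front wall by the contact forces. The insert last touched the front wall, where the back spring pushes it, and has at most 1.5 mm play there.

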